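Register a sample jar in the reading station and count it

ROBOT

A 6-joint arm with a two-finger parallel gripper is mounted at the origin on the work surface. World frame = base frame: x ahead of the robot, y to its left, z up, the work surface at z = 0. Lengths are in m, angles in rad, forces in N, time in s.
With the tool pointing down it reaches from about 0.375 to 0.925 m from the base axis. Payload 5.7 kg.
Tool frame: the origin (TCP) lies between the finger pads; the fingertips stand 17 mm ahead of it and the grasp point (between the pads) lies 2 mm behind it; z points along the fingers, x is the direction in which the jaws open and shut, and the axes are right-handed (so a half turn about z gives the same grasp; the last joint's range is limited). The gripper opens to 88 mm and grips with 3 to 60 N. Pads are 20 mm wide; open, the fingers measure 115 mm over their backs; the gripper's body (75 mm by 178 mm) begins 61 mm behind the grasp point.
Start: joints at [1.081, 0.359, 1.51, -0, 1.272, -0.115], TCP at [0.22, 0.558, 0.24] pointing down, gripper open.
Joint ranges: [-2.97, 2.97], [-1.01, 2.36], [0.21, 2.38], [-0.96, 4.11], [0.2, 2.71], [-2.98, 2.98]. Speed limits (rad/s): [2.39, 2.39, 3.14, 3.14, 3.14, 3.14].

INTERFACE

Orientations are given as [roll, pitch, yaw] about the fixed x, y, z axes, in that order (R = Rz(yaw) Ry(pitch) Rx(roll)).
In Python, from plant import robot gives the robot as it stands.
- The arm moves only by the tool send_rows, never from a script. Its argument "moves" is a list of rows, each an object with "delta_pos": the shift along the tool's x, y, z in cm, a list of three; "yaw": the turn about the tool's z in degrees. In form: [{"delta_pos": [dx, dy, dz], "yaw": yaw}, ...]. A call has 1 to 10 rows; each row shifts and turns the commanded pose from where the row before left it, along the tool's axes as they then stand; what a row does not reach is not made up. A row lasts 1/12 s, in which the tool goes at most 41.7 mm and 7.16 degrees, less where a joint would pass 70% of its speed; a pose out of reach is approached as far as the arm can. A call is refused whole if a number of a shift passes 4.17 or a number of a turn 7.16, either way. A call with a gripper value outside its range is refused whole. "claw" is the finger opening in cm, from 0 to 8.78, set as the call begins (left out, the last holds). The fingers move at their own pace and stop on an object; "newtons" is the grip in N (left out, the last holds). Time passes only in rows, so rows that do not move let the fingers close. It gives the time, the measured TCP pose, the force and the opening at its end, in the units of the state.
- robot.state(): the state, without advancing time (a new reading comes with each control period).
- robot.get_image(name): name is "side" or "top"; returns (picture, depth): 384x512x3 uint8, blue, green, red; 384x512 float32, m along the optical axis (not along the pixel's ray), 0 where there is no reading.
- robot.get_calibration(name): a dict with "vertical_fov" (degrees; the focal length in pixels is half the picture's height over the tangent of half this angle, whatever the lens; pixels are square), "cx", "cy" (the principal point, pixels), "rvec" (rotation vector, rad) and "tvec" (3), from world to camera coordinates, as OpenCV has them. Camera axes: x right, y down, z forward; pixel columns grow to the right and rows downward; lengths in m; the calibration is good to about 2 mm. A picture is of the moment at which its call begins. get_calibration takes no time and is no camera call.
- robot.close_job(): hands the job in, once; it reports no verdict.
The state is a dict: "t": time; "joints": joint angles; "joint_velocities": joint speeds; "joint_efforts": joint torques, N m; "ee_pos": TCP position; "tool_rot": TCP orientation; "force": force on the tool from outside, world axes, zero at the start; "moment": the same for the moment, N m; "grip_width": opening from 0.0 (shut) to 1.0 (fully open).
Only numpy, scipy, OpenCV 4.12 (cv2) and the standard library are available. Lean on these libraries where they do the work, as an engineer would, in place of code of your own. Each camera call takes 0.05 s, during which the arm holds its last target. There are 200 camera calls.

TASK

Take the red-capped sample jar out of the rack, stand it upright on the round orange mark of the reading station and let go of it; then take it again, low and from the side because the striped beam leaves no room above, lift it over the step and push it home into the blue V-block until it settles centred against both faces, and let go. Last, count it: swing the counter's sprung lever to its stop and release it so that it springs back. Never let the jar tip over, and leave the other jars, the loose cap, the beaker, the bottles and the marker where they are.

Things in the scene. Friction and masses are not known exactly. Their poses are not given: they have to be found in the camera images.
- jar_red_center (a point): Centre of the jar to load, half-way up (47.5 mm above its foot); z up along the jar. Clear glass body 52 mm diameter and 70 mm high with a white label, and above it a red cap 50 mm diameter, 25 mm high: 95 mm tall in all, about 0.2 kg. At the start it stands in one of the rack's three pockets.
- jar_red: The same red-capped jar; origin at the centre of its foot, z up.
- rack: Grey plastic rack, fixed, 84 (x) x 258 (y) mm; origin at the centre of its underside. Inner floor 6 mm above the bench, walls and dividers up to 32 mm. Three pockets in a row along its y axis at y = -85, 0 and +85 mm, one jar in each, so above the walls the sides of a jar facing the rack's +x and -x are free.
- jar_blue1_center (a point): Centre (half-way up) of a like jar with a blue cap, in the rack; not to be disturbed.
- jar_blue2_center (a point): Centre (half-way up) of the other blue-capped jar in the rack; not to be disturbed.
- station: Reading station, fixed, 250 (x) x 184 (y) mm; origin at the centre of its underside. Its -x half is a plate 10 mm thick with the orange mark; at local x = 0 a 12 mm step leads up to the raised bed (top 22 mm above the bench) with the blue V-block under a striped beam. Its +x axis is the direction in which the jar is pushed; mark, seat and V lie on its middle line (y = 0).
- v_apex (a point): Foot of the inner corner of the blue V-block, on the raised bed, 37 mm beyond the seat. The block is 55 mm high; its two upright faces, square to each other, open towards the station's -x, each 38 mm long; cheeks 12 mm thick, reaching 36 mm either side of the middle line.
- beam (a point): Middle of the underside of the black and yellow beam that crosses above the seat along the station's y, 122 mm above the raised bed; 24 mm square, from 20 mm before to 4 mm beyond the seat, on posts 14 mm wide at y = +-83 mm. The jar passes below it with 27 mm to spare; a hand straight above the jar does not, one tilted about 40 degrees (pointing down and to +x) does.
- seat (a point): Where the centre of the jar's foot lies when it touches both V faces: on the raised bed's surface (22 mm above the bench), 45 mm beyond the step. Axes as the station's: +x into the V.
- mark (a point): Centre of the round orange mark (72 mm diameter, flat) on the station's lower plate, 10 mm above the bench, 105 mm before the seat on the same middle line.
- counter: Tally counter, fixed, grey box 90 x 80 x 50 mm with a steel lever on top; origin at the centre of its underside.
- lever_hinge (a point): Point on the lever's upright hinge axis (through the middle of the counter), at the height of the middle of the lever's post (82 mm above the bench). Axes as the counter's.
- lever_post (a point): Middle of the black upright post at the lever's end: 14 mm diameter, 40 mm high (from 62 to 102 mm above the bench), 75 mm from the hinge axis. At rest it lies at 140 degrees from the counter's +x axis towards its +y. Below it the lever arm is 6 mm thick.
- lever (a joint): Angle of the lever, rad: 0 at rest, 1.0 at its stop; grows anticlockwise seen from above. A spring returns it to 0; it takes about 1.2 N at the post at the start and 3.2 N at the stop.
- cap: Loose blue jar cap, 54 mm diameter, 22 mm high, lying on the bench; origin at its underside. Not to be disturbed.
- beaker: Clear beaker 64 mm diameter, 75 mm high; origin at its underside. Not to be disturbed.
- bottle_amber: Amber bottle 68 mm diameter, 140 mm high; origin at its underside. Not to be disturbed.
- bottle_blue: Clear bottle with a blue cap, 76 mm diameter, 150 mm high; origin at its underside. Not to be disturbed.
- marker: Red marker pen about 14 mm thick, 110 mm long, lying on the bench; origin at its underside. Not to be disturbed.
Mind the look-alikes: they are no part of the job. Leave any yellow look-alike of the jar_red alone. Leave any purple look-alike of the counter alone.

How it is judged:
By the outcome, as a careful person would: the job done as asked, in the order asked, and still so for the second after the job is handed in, with the robot touching nothing.
It also fails if it takes over 72 s, if anything falls off the work surface, if the arm or the gripper's body presses on something with over 40 N, if the wrist force passes 120 N, or if a joint passes its speed limit or range.

## Working session

There is one attempt and no reset: what is moved stays moved. The work goes in short steps, Python scripts to look and compute and a tool call to move; the robot and the scene stay as the last step left them, time stands still between calls to the robot, and variables do not carry over. Pictures are saved under pics/ and viewed, about 8 in all and at most 12, crops included, and the job is handed in when it is done.

Besides the shell and the picture viewer there is one more tool, called after ">>>" in YAML: its name, and indented under it one key for each argument. send_rows: Moves the arm, as the interface text tells. Its arguments: {"type":"object","properties":{"moves":{"type":"array"},"claw":{"type":"number"},"newtons":{"type":"number"}},"required":["moves"]}

```bash
mkdir -p pics; ls
cat > h.py <<'E'
import numpy as np, cv2
from plant import robot
from scipy.spatial.transform import Rotation as Ro
def cal(n):
    c=robot.get_calibration(n); f=192/np.tan(np.radians(c["vertical_fov"])/2)
    R=cv2.Rodrigues(np.array(c["rvec"],float))[0]; t=np.array(c["tvec"],float).ravel()
    return f,c["cx"],c["cy"],R,t
def world(n,d):
    f,cx,cy,R,t=cal(n); v,u=np.mgrid[:384,:512]
    P=np.stack([(u-cx)/f*d,(v-cy)/f*d,d],-1)
    return (P-t)@R
def ray(n,u,v,z):
    f,cx,cy,R,t=cal(n); C=-R.T@t; D=R.T@np.array([(u-cx)/f,(v-cy)/f,1])
    return C+D*(z-C[2])/D[2]
def proj(n,p):
    f,cx,cy,R,t=cal(n); q=R@np.array(p)+t; return q[0]/q[2]*f+cx,q[1]/q[2]*f+cy
E
python3 - <<'E'
from h import *
for n in("top","side"):
    im,d=robot.get_image(n); np.savez(f"{n}0.npz",im=im,d=d)
    cv2.imwrite(f"pics/{n}0.png",cv2.resize(im,None,fx=1.5,fy=1.5)); 
    f,cx,cy,R,t=cal(n);print(n,f,cx,cy,-R.T@t,R[2])
    print({k:v for k,v in robot.get_calibration(n).items()})
print(robot.state())
E
```

```text
pics
top 403.97408751390833 259.3395344274697 188.6477828999979 [ 0.35246064 -0.06137902  1.32440754] [ 0.17292517  0.00797661 -0.98490267]
{'vertical_fov': 50.84142626521911, 'cx': 259.3395344274697, 'cy': 188.6477828999979, 'rvec': array([ 2.12266595, -2.13086971,  0.17636394]), 'tvec': array([-0.04883464,  0.57640943,  1.2439528 ])}
side 441.38010916487013 254.49745245416634 186.7843507759029 [-0.034039   -0.66650241  1.02877878] [ 0.48049631  0.49598376 -0.7232727 ]
{'vertical_fov': 47.01800458815148, 'cx': 254.49745245416634, 'cy': 186.7843507759029, 'rvec': array([ 2.23237503, -0.90858776,  0.36094299]), 'tvec': array([-0.43808217,  0.34861801,  1.09101759])}
{'t': 0.1, 'joints': array([ 1.08085458e+00,  3.59419823e-01,  1.51131398e+00, -8.53704587e-06,
        1.27250139e+00, -1.15111038e-01]), 'joint_velocities': array([ 0.00090148, -0.00161701, -0.00312269, -0.00116803, -0.00211291,
        0.00041139]), 'joint_efforts': array([ 1.40637926e-04, -5.16352558e+01, -2.71410424e+01,  6.78555644e-02,
        2.78172630e-02, -2.18254360e-05]), 'ee_pos': array([0.21940486, 0.55781002, 0.23890535]), 'tool_rot': array([-3.14141210e+00,  1.63260254e-03,  1.19596828e+00]), 'force': array([-0.71783454,  0.22316855, -0.00481306]), 'moment': array([-0.02162107, -0.05811678, -0.00188312]), 'grip_width': 1.0002215759608954}
```

View pics/top0.png

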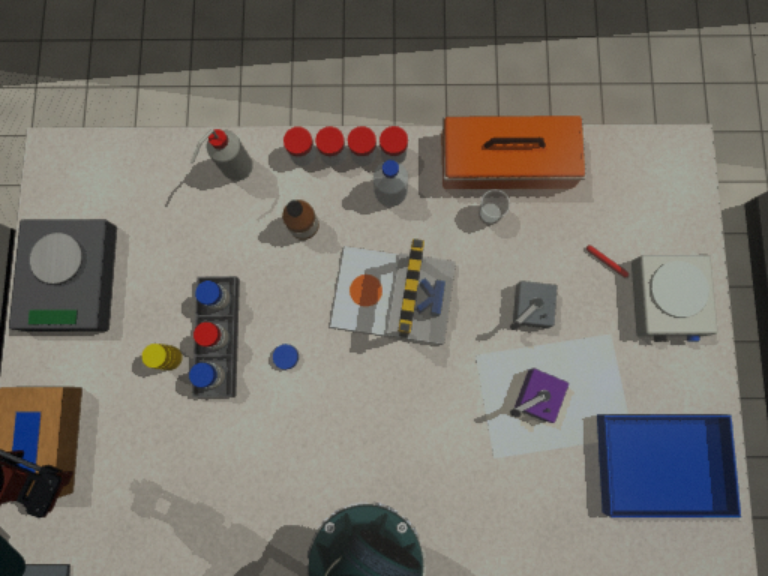

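View pics/side0.png

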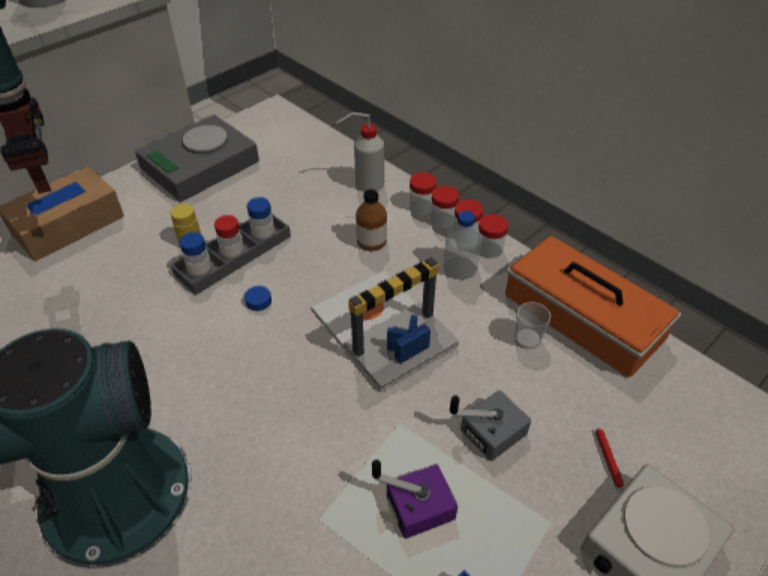

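Top view (1.5× pixels): rack with the red cap in the middle at (207,334), station mark at (366,290), beam at about (412,290), V at (432,297), grey counter at (535,304) with its post at (515,325). 

What could be taken for the jar: the four red caps at (298–394,140), the wash bottle's red cap (217,138), the blue caps (208,292) and (202,375), and the yellow jar (157,356). I choose the one in the rack. The purple counter at (543,395) is a decoy.

The moves allow no tilt, so I'll grip high on the cap, where the gripper body clears the top of the beam.

```bash
cat > m.py <<'E'
from h import *
for n in("top","side"):
    z=np.load(f"{n}0.npz"); im,d=z["im"],z["d"]; W=world(n,d); hsv=cv2.cvtColor(im,cv2.COLOR_BGR2HSV); H,S,V=cv2.split(hsv)
    def rep(name,m,c=None,r=.08):
        m=m&(d>0)
        if c is not None: m=m&(np.hypot(W[...,0]-c[0],W[...,1]-c[1])<r)
        P=W[m]
        if len(P)<8: print(n,name,len(P));return
        pc=cv2.minAreaRect((P[:,:2]*1000).astype(np.float32))
        print(n,name,len(P),"mean",P.mean(0).round(4),"rect",np.round(pc[0],1),np.round(pc[1],1),round(pc[2],1))
    red=((H<6)|(H>174))&(S>150)&(V>60); Z=W[...,2]
    guess=lambda u,v,h: ray("top",u/1.5,v/1.5,h)
    rep("redcap",red&(Z>.09)&(Z<.113),guess(207,334,.1),.06)
    rep("mark",(H>6)&(H<16)&(S>150)&(Z<.03),guess(366,290,.01),.08)
    b=(H>100)&(H<125)&(S>120)
    rep("Vtop",b&(Z>.068)&(Z<.087),guess(432,297,.07),.08)
    rep("yellowstripes",(H>18)&(H<35)&(S>120)&(Z>.15),guess(412,290,.16),.15)
    rep("beamtop",(Z>.157)&(Z<.18),guess(412,290,.16),.15)
    rep("bed",(Z>.017)&(Z<.028),guess(420,297,.02),.16)
    rep("plate",(Z>.006)&(Z<.0145)&(V>100),guess(366,290,.01),.12)
    g=guess(538,300,.05)
    rep("counter",(Z>.044)&(Z<.056),g,.07)
    rep("post",(Z>.068)&(Z<.11)&(V<70),g,.13)
    rep("posttop",(Z>.09)&(Z<.11),g,.13)
    rep("arm",(Z>.052)&(Z<.066),g,.13)
    rep("rack",(Z>.025)&(Z<.038),guess(216,337,.03),.16)
    rep("blue1",b&(Z>.09)&(Z<.11),guess(208,292,.1),.05)
    rep("blue2",b&(Z>.09)&(Z<.11),guess(202,375,.1),.05)
E
python3 m.py
python3 -c "
import cv2,numpy as np
a=np.load('top0.npz')['im'];s=np.load('side0.npz')['im']
A=cv2.resize(a[180:270,120:310],None,fx=4,fy=4,interpolation=2)[:, :760]
B=cv2.resize(a[180:225,335:380],(240,240));C=cv2.resize(s[250:310,270:360],(360,240))
o=np.zeros((600,760,3),np.uint8);o[:360]=A;o[360:,:240]=B;o[360:,240:600]=C;cv2.imwrite('pics/crop1.png',o)"
```

```text
top redcap 223 mean [0.4647 0.3201 0.1002] rect [464.8 320.5] [49.4 46.1] 89.5
top mark 336 mean [0.5676 0.002  0.0099] rect [567.4   1.6] [67.  65.6] 44.4
top Vtop 1
top yellowstripes 257 mean [ 0.5488 -0.0937  0.1677] rect [550.8 -94.2] [ 23.3 179.5] 81.0
top beamtop 520 mean [ 0.5515 -0.0943  0.1683] rect [552.7 -94.4] [ 24.5 183.3] 81.0
top bed 1329 mean [ 0.5452 -0.1216  0.0217] rect [554.6 -85.6] [194.  184.4] 80.9
top plate 1795 mean [0.5688 0.0041 0.0099] rect [566.2  24.2] [164.5 207.9] 80.3
top counter 583 mean [ 0.5345 -0.3649  0.0494] rect [ 532.4 -363.7] [80.3 91. ] 82.7
top post 25 mean [ 0.4822 -0.3091  0.0926] rect [ 506.  -332.4] [12.2 81.2] 45.1
top posttop 20 mean [ 0.4817 -0.3084  0.0997] rect [ 481.8 -307.8] [12.4 11.8] 5.3
top arm 194 mean [ 0.525  -0.3538  0.0577] rect [ 523.2 -357.3] [ 75.6 112.6] 70.6
top rack 474 mean [0.4626 0.3185 0.0308] rect [461.4 323.4] [268.8 223.6] 35.9
top blue1 209 mean [0.5501 0.3214 0.1001] rect [549.6 322.2] [47.8 47. ] 46.8
top blue2 224 mean [0.3834 0.3247 0.1001] rect [383.6 326.3] [47.2 47.4] 62.6
side redcap 155 mean [0.460
[... 432 characters left out ...]
.0233] rect [550.7 -95.8] [175.4 186.4] 80.5
side plate 1041 mean [0.5569 0.0113 0.0112] rect [565.8  29.5] [160.9 194.9] 81.9
side counter 823 mean [ 0.5289 -0.3679  0.0508] rect [ 530.4 -362.8] [80.7 91.2] 83.1
side post 56 mean [ 0.4763 -0.3105  0.0908] rect [ 477.5 -309.8] [11.4 11.8] 79.7
side posttop 37 mean [ 0.4779 -0.309   0.1   ] rect [ 479.7 -309. ] [13.4 13.1] 5.5
side arm 401 mean [ 0.5217 -0.3595  0.0571] rect [ 522.2 -359.1] [ 83.6 100.7] 81.8
side rack 594 mean [0.4526 0.3049 0.0312] rect [448.3 324.5] [259.8 241.9] 37.8
side blue1 147 mean [0.5455 0.3171 0.1006] rect [546.2 320.3] [45.2 47.2] 11.1
side blue2 172 mean [0.3793 0.3213 0.101 ] rect [381.5 324.7] [46.9 46.4] 61.4
```

View pics/crop1.png

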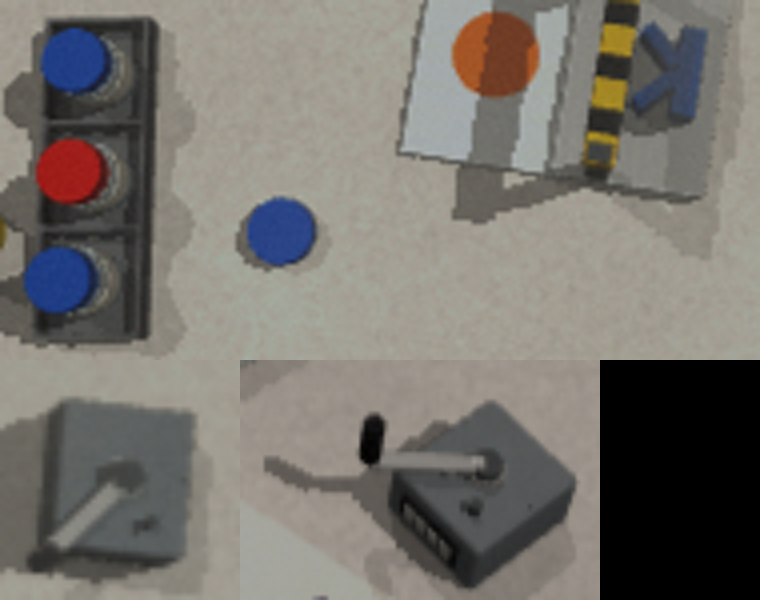

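The crops confirm the choice: the red cap sits in the middle rack pocket, and the grey counter's lever points to the lower left. Sizes and distances agree: cap top at 100 mm, mark to beam 97 mm, hinge to post 75 mm.

```bash
cat > g.py <<'E'
# usage: g.py x y z yawdeg : tool-frame shift (cm) and turn (deg) from the present pose
import sys; from h import *
s=robot.state(); R=Ro.from_euler("xyz",s["tool_rot"]).as_matrix(); p=s["ee_pos"]
a=list(map(float,sys.argv[1:5])); yaw=np.degrees(np.arctan2(R[1,0],R[0,0]))
turn=-((a[3]-yaw+180)%360-180); d=np.array(a[:3])-p
R2=Ro.from_euler("xyz",[np.pi,0,np.radians(a[3])]).as_matrix()
print("t",round(s["t"],2),"pos",p.round(4),"yaw",yaw.round(2),"F",s["force"].round(1),"grip",round(float(s["grip_width"]),3))
print("shift before turn cm",(R.T@d*100).round(2),"| turn",round(turn,2),"| shift after turn cm",(R2.T@d*100).round(2))
E
python3 g.py .4638 .3197 .239 88.6
```

```text
t 0.1 pos [0.2194 0.5578 0.2389] yaw 68.52 F [-0.7  0.2 -0. ] grip 1.0
shift before turn cm [-1.321e+01  3.146e+01  1.000e-02] | turn -20.08 | shift after turn cm [-2.321e+01  2.501e+01 -1.000e-02]
```

>>> send_rows:
  moves:
    - {"delta_pos": [-1.32,3.15,0],"yaw": 0}
    - {"delta_pos": [-1.32,3.15,0],"yaw": 0}
    - {"delta_pos": [-1.32,3.15,0],"yaw": 0}
    - {"delta_pos": [-1.32,3.15,0],"yaw": 0}
    - {"delta_pos": [-1.32,3.15,0],"yaw": 0}
    - {"delta_pos": [-1.32,3.15,0],"yaw": 0}
    - {"delta_pos": [-1.32,3.15,0],"yaw": 0}
    - {"delta_pos": [-1.32,3.15,0],"yaw": 0}
    - {"delta_pos": [-1.32,3.15,0],"yaw": 0}
    - {"delta_pos": [-1.32,3.15,0],"yaw": 0}
  claw: 8.78

```text
t: 0.93
ee_pos: [0.4652, 0.3187, 0.2393]
tool_rot: [-3.141, 0.001, 1.196]
force: [0.3, 0.1, -0.1]
grip_width: 1.0
```

>>> send_rows:
  moves:
    - {"delta_pos": [0,0,0],"yaw": -6.7}
    - {"delta_pos": [0,0,0],"yaw": -6.7}
    - {"delta_pos": [0,0,0],"yaw": -6.7}
    - {"delta_pos": [0,0,0],"yaw": 0}
    - {"delta_pos": [0,0,0],"yaw": 0}

```text
t: 1.35
ee_pos: [0.4643, 0.32, 0.2393]
tool_rot: [-3.141, 0.0, 1.543]
force: [-0.2, 0.2, 0.7]
grip_width: 0.998
```

```bash
python3 g.py .4638 .3197 .096 88.6
```

```text
t 1.35 pos [0.4643 0.32   0.2393] yaw 88.42 F [-0.2  0.2  0.7] grip 0.998
shift before turn cm [-0.03 -0.03 14.33] | turn -0.18 | shift after turn cm [-0.03 -0.04 14.33]
```

>>> send_rows:
  moves:
    - {"delta_pos": [0,0,3],"yaw": 0}
    - {"delta_pos": [0,0,3],"yaw": 0}
    - {"delta_pos": [0,0,3],"yaw": 0}
    - {"delta_pos": [0,0,2.5],"yaw": 0}
    - {"delta_pos": [0,0,1.8],"yaw": 0}
    - {"delta_pos": [0,0,1],"yaw": 0}
    - {"delta_pos": [0,0,0],"yaw": 0}
    - {"delta_pos": [0,0,0],"yaw": 0}

```text
t: 2.02
ee_pos: [0.4644, 0.3203, 0.0967]
tool_rot: [-3.141, 0.0, 1.546]
force: [-0.5, -0.1, -0.1]
grip_width: 1.003
```

>>> send_rows:
  moves:
    - {"delta_pos": [0,0,0],"yaw": 0}
    - {"delta_pos": [0,0,0],"yaw": 0}
    - {"delta_pos": [0,0,0],"yaw": 0}
    - {"delta_pos": [0,0,0],"yaw": 0}
    - {"delta_pos": [0,0,0],"yaw": 0}
    - {"delta_pos": [0,0,0],"yaw": 0}
    - {"delta_pos": [0,0,0],"yaw": 0}
    - {"delta_pos": [0,0,0],"yaw": 0}
    - {"delta_pos": [0,0,0],"yaw": 0}
    - {"delta_pos": [0,0,0],"yaw": 0}
  claw: 4
  newtons: 20

```text
t: 2.85
ee_pos: [0.4649, 0.3205, 0.097]
tool_rot: [3.141, -0.001, 1.547]
force: [1.2, 1.9, 3.7]
grip_width: 0.566
```

>>> send_rows:
  moves:
    - {"delta_pos": [0,0,-0.5],"yaw": 0}
    - {"delta_pos": [0,0,-1.5],"yaw": 0}
    - {"delta_pos": [0,0,-2],"yaw": 0}
    - {"delta_pos": [0,0,-2],"yaw": 0}
    - {"delta_pos": [0,0,-2],"yaw": 0}
    - {"delta_pos": [0,0,-2],"yaw": 0}
    - {"delta_pos": [0,0,-1.5],"yaw": 0}
    - {"delta_pos": [0,0,-0.5],"yaw": 0}
    - {"delta_pos": [0,0,0],"yaw": 0}

```text
t: 3.6
ee_pos: [0.4647, 0.3201, 0.2175]
tool_rot: [3.14, -0.0, 1.547]
force: [-0.1, 0.5, -2.7]
grip_width: 0.566
```

>>> send_rows:
  moves:
    - {"delta_pos": [0,0,0],"yaw": 6}
    - {"delta_pos": [0,0,0],"yaw": 7}
    - {"delta_pos": [0,0,0],"yaw": 7}
    - {"delta_pos": [0,0,0],"yaw": 7}
    - {"delta_pos": [0,0,0],"yaw": 7}
    - {"delta_pos": [0,0,0],"yaw": 7}
    - {"delta_pos": [0,0,0],"yaw": 7}
    - {"delta_pos": [0,0,0],"yaw": 7}
    - {"delta_pos": [0,0,0],"yaw": 7}
    - {"delta_pos": [0,0,0],"yaw": 7}

```text
t: 4.43
ee_pos: [0.4632, 0.3194, 0.2146]
tool_rot: [3.141, 0.004, 0.336]
force: [-0.8, 0.3, -2.7]
grip_width: 0.569
```

>>> send_rows:
  moves:
    - {"delta_pos": [0,0,0],"yaw": 7}
    - {"delta_pos": [0,0,0],"yaw": 7}
    - {"delta_pos": [0,0,0],"yaw": 7}
    - {"delta_pos": [0,0,0],"yaw": 5}
    - {"delta_pos": [0,0,0],"yaw": 2.6}
    - {"delta_pos": [0,0,0],"yaw": 0}
    - {"delta_pos": [0,0,0],"yaw": 0}

```text
t: 5.02
ee_pos: [0.4636, 0.3196, 0.2152]
tool_rot: [3.14, 0.002, -0.155]
force: [0.1, -0.1, -2.2]
grip_width: 0.569
```

```bash
python3 g.py .567 .0015 .18 -9
python3 -c "
from h import *
for n in ('top','side'):
    im,d=robot.get_image(n); np.savez(n+'1.npz',im=im,d=d)
cv2.imwrite('pics/s1.png',cv2.resize(im,None,fx=1.5,fy=1.5))"
```

```text
t 5.02 pos [0.4636 0.3196 0.2152] yaw -8.88 F [ 0.1 -0.1 -2.2] grip 0.569
shift before turn cm [15.14 29.83  3.54] | turn 0.12 | shift after turn cm [15.19 29.8   3.52]
```

View pics/s1.png

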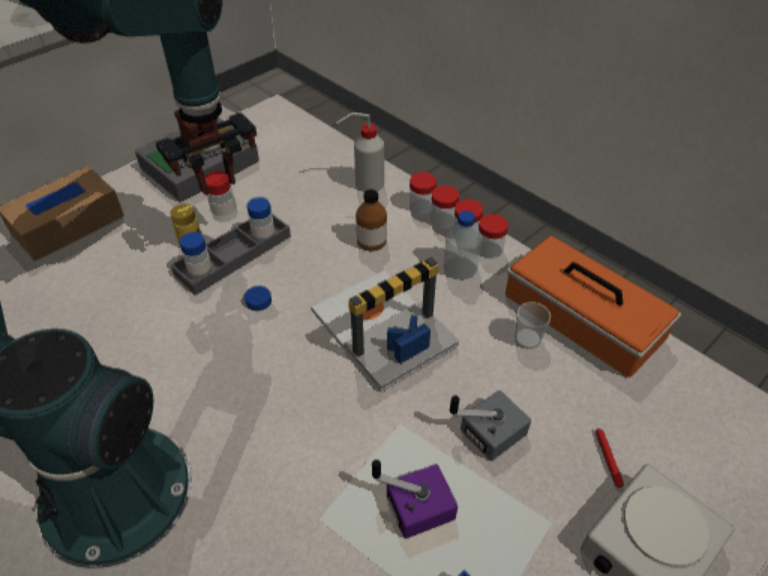

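The jar hangs upright in the jaws at (218,195), and the blue jars, yellow jar and cap haven't moved. Next: carry it to the mark.

>>> send_rows:
  moves:
    - {"delta_pos": [0.75,1.49,0],"yaw": 0}
    - {"delta_pos": [1.68,3.31,0],"yaw": 0}
    - {"delta_pos": [1.68,3.31,0],"yaw": 0}
    - {"delta_pos": [1.68,3.31,0],"yaw": 0}
    - {"delta_pos": [1.68,3.31,0],"yaw": 0}
    - {"delta_pos": [1.68,3.31,0],"yaw": 0}
    - {"delta_pos": [1.68,3.31,0],"yaw": 0}
    - {"delta_pos": [1.68,3.31,0],"yaw": 0}
    - {"delta_pos": [1.68,3.31,0],"yaw": 0}
    - {"delta_pos": [0.95,1.86,0],"yaw": 0}

```text
t: 5.95
ee_pos: [0.5686, -0.0019, 0.2166]
tool_rot: [3.14, -0.001, -0.157]
force: [-0.0, -0.3, -2.3]
grip_width: 0.563
```

>>> send_rows:
  moves:
    - {"delta_pos": [0,0,0],"yaw": 0}
    - {"delta_pos": [0,0,2],"yaw": 0}
    - {"delta_pos": [0,0,3],"yaw": 0}
    - {"delta_pos": [0,0,3],"yaw": 0}
    - {"delta_pos": [0,0,2],"yaw": 0}
    - {"delta_pos": [0,0,0],"yaw": 0}
    - {"delta_pos": [0,0,0],"yaw": 0}

```text
t: 6.53
ee_pos: [0.5662, 0.0026, 0.1158]
tool_rot: [3.142, 0.003, -0.156]
force: [0.7, -1.0, -1.9]
grip_width: 0.563
```

```bash
python3 g.py .567 .0015 .1015 -9
```

```text
t 6.53 pos [0.5662 0.0026 0.1158] yaw -8.92 F [ 0.7 -1.  -1.9] grip 0.563
shift before turn cm [0.1  0.09 1.43] | turn 0.08 | shift after turn cm [0.09 0.09 1.43]
```

>>> send_rows:
  moves:
    - {"delta_pos": [0.08,0.08,0.6],"yaw": 0}
    - {"delta_pos": [0,0,0.5],"yaw": 0}
    - {"delta_pos": [0,0,0.3],"yaw": 0}
    - {"delta_pos": [0,0,0.05],"yaw": 0}
    - {"delta_pos": [0,0,0],"yaw": 0}
    - {"delta_pos": [0,0,0],"yaw": 0}
    - {"delta_pos": [0,0,0],"yaw": 0}

```text
t: 7.12
ee_pos: [0.5684, 0.0009, 0.1025]
tool_rot: [3.142, -0.001, -0.157]
force: [0.8, 0.1, -1.6]
grip_width: 0.561
```

>>> send_rows:
  moves:
    - {"delta_pos": [0,0,0.06],"yaw": 0}
    - {"delta_pos": [0,0,0.06],"yaw": 0}
    - {"delta_pos": [0,0,0],"yaw": 0}
    - {"delta_pos": [0,0,0],"yaw": 0}

```text
t: 7.45
ee_pos: [0.5681, 0.001, 0.101]
tool_rot: [3.142, 0.0, -0.157]
force: [-0.0, -0.1, -2.5]
grip_width: 0.567
```

```bash
python3 g.py .567 .0015 .1005 -9
```

```text
t 7.45 pos [0.5681 0.001  0.101 ] yaw -8.98 F [-0.  -0.1 -2.5] grip 0.567
shift before turn cm [-0.12 -0.03  0.05] | turn 0.02 | shift after turn cm [-0.12 -0.03  0.05]
```

>>> send_rows:
  moves:
    - {"delta_pos": [-0.08,0,0.06],"yaw": 0}
    - {"delta_pos": [0,0,0.06],"yaw": 0}
    - {"delta_pos": [0,0,0],"yaw": 0}
    - {"delta_pos": [0,0,0],"yaw": 0}

```text
t: 7.78
ee_pos: [0.5682, 0.0011, 0.1008]
tool_rot: [-3.142, -0.002, -0.157]
force: [0.3, 1.2, 6.0]
grip_width: 0.558
```

>>> send_rows:
  moves:
    - {"delta_pos": [0,0,-0.1],"yaw": 0}
    - {"delta_pos": [0,0,0],"yaw": 0}
    - {"delta_pos": [0,0,0],"yaw": 0}
    - {"delta_pos": [0,0,0],"yaw": 0}
    - {"delta_pos": [0,0,0],"yaw": 0}
    - {"delta_pos": [0,0,0],"yaw": 0}
    - {"delta_pos": [0,0,0],"yaw": 0}
    - {"delta_pos": [0,0,0],"yaw": 0}
  claw: 8.78

```text
t: 8.45
ee_pos: [0.5673, 0.0011, 0.1007]
tool_rot: [3.141, 0.0, -0.157]
force: [-0.8, 0.2, -0.2]
grip_width: 1.002
```

>>> send_rows:
  moves:
    - {"delta_pos": [0,0,-2],"yaw": 0}
    - {"delta_pos": [0,0,-3],"yaw": 0}
    - {"delta_pos": [0,0,-3],"yaw": 0}
    - {"delta_pos": [0,0,-2],"yaw": 0}
    - {"delta_pos": [0,0,-1],"yaw": 0}
    - {"delta_pos": [0,0,0],"yaw": 0}
    - {"delta_pos": [0,0,0],"yaw": 0}

```text
t: 9.03
ee_pos: [0.5672, 0.0011, 0.2104]
tool_rot: [3.141, -0.0, -0.157]
force: [1.4, -0.2, -0.1]
grip_width: 1.0
```

```bash
python3 - <<'E'
from h import *
from scipy.spatial.transform import Rotation
im,d=robot.get_image("side"); W=world("side",d); H,S,V=cv2.split(cv2.cvtColor(im,cv2.COLOR_BGR2HSV))
m=((H<6)|(H>174))&(S>150)&(V>50)&(abs(W[...,0]-.567)<.06)&(abs(W[...,1])<.06)&(W[...,2]>.095)
P=W[m]; print(len(P),P.mean(0),np.percentile(P,[2,98],axis=0).round(4))
r=cv2.minAreaRect((P[:,:2]*1000).astype(np.float32));print(r)
cv2.imwrite('pics/s2.png',cv2.resize(im[100:290,150:400],None,fx=3,fy=3))
E
python3 g.py .567 .0015 .101 -9
```

```text
195 [ 0.56325694 -0.00419477  0.11583571] [[ 0.5388 -0.0241  0.0962]
 [ 0.5874  0.0208  0.3269]]
((560.4403076171875, -6.9589385986328125), (64.5859375, 43.963687896728516), 46.65817642211914)
t 9.08 pos [0.5665 0.0012 0.2095] yaw -8.97 F [-0.7 -0.  -0.4] grip 0.998
shift before turn cm [ 0.07 -0.04 10.85] | turn 0.03 | shift after turn cm [ 0.04 -0.04 10.85]
```

View pics/s2.png

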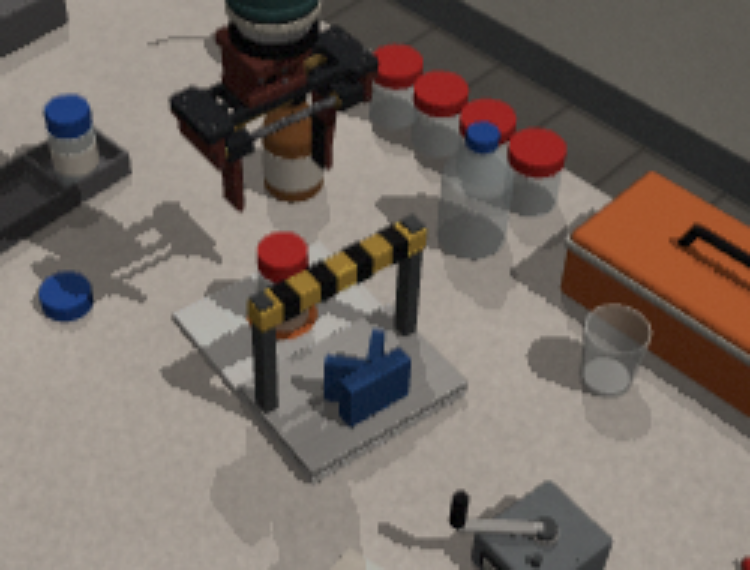

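The jar stands upright on the mark at (283,285) in the crop, and the hand is clear. I'll take it again with the hand 5 mm behind the jar's axis, so the fingers stop short of the beam.

>>> send_rows:
  moves:
    - {"delta_pos": [0,-0.5,2],"yaw": 0}
    - {"delta_pos": [0,0,3],"yaw": 0}
    - {"delta_pos": [0,0,3],"yaw": 0}
    - {"delta_pos": [0,0,2],"yaw": 0}
    - {"delta_pos": [0,0,0.9],"yaw": 0}
    - {"delta_pos": [0,0,0],"yaw": 0}
    - {"delta_pos": [0,0,0],"yaw": 0}
    - {"delta_pos": [0,0,0],"yaw": 0}

```text
t: 9.75
ee_pos: [0.5688, 0.0059, 0.1025]
tool_rot: [3.142, -0.001, -0.157]
force: [0.3, -0.2, 0.6]
grip_width: 0.999
```

>>> send_rows:
  moves:
    - {"delta_pos": [0,0,0],"yaw": 0}
    - {"delta_pos": [0,0,0],"yaw": 0}
    - {"delta_pos": [0,0,0],"yaw": 0}
    - {"delta_pos": [0,0,0],"yaw": 0}
    - {"delta_pos": [0,0,0],"yaw": 0}
    - {"delta_pos": [0,0,0],"yaw": 0}
    - {"delta_pos": [0,0,0],"yaw": 0}
    - {"delta_pos": [0,0,0],"yaw": 0}
    - {"delta_pos": [0,0,0],"yaw": 0}
  claw: 4
  newtons: 20

```text
t: 10.5
ee_pos: [0.5686, 0.006, 0.102]
tool_rot: [3.142, -0.001, -0.157]
force: [0.8, -0.1, 1.8]
grip_width: 0.567
```

>>> send_rows:
  moves:
    - {"delta_pos": [0,0,-0.5],"yaw": 0}
    - {"delta_pos": [0,0,-0.8],"yaw": 0}
    - {"delta_pos": [0,0,-0.7],"yaw": 0}
    - {"delta_pos": [0,0,0],"yaw": 0}
    - {"delta_pos": [0,0,0],"yaw": 0}
    - {"delta_pos": [0,0,0],"yaw": 0}

```text
t: 11.0
ee_pos: [0.568, 0.0061, 0.1218]
tool_rot: [3.142, 0.0, -0.157]
force: [0.1, -0.7, -3.0]
grip_width: 0.565
```

```bash
cat > st.py <<'E'
from h import *
s=robot.state();p=s["ee_pos"]
print("t",round(s["t"],2),p.round(4),"s",round(p@[-.1564,-.9877,0],4),"lat",round(p@[.9877,-.1564,0],4),"rot",np.degrees(s["tool_rot"]).round(2),"F",s["force"].round(1),"M",s["moment"].round(2),"g",round(float(s["grip_width"]),3))
E
python3 st.py
```

```text
t 11.0 [0.568  0.0061 0.1218] s -0.0948 lat 0.5601 rot [179.99   0.    -8.97] F [ 0.1 -0.7 -3. ] M [-0.04  0.04 -0.08] g 0.565
```

>>> send_rows:
  moves:
    - {"delta_pos": [0,0.5,0],"yaw": 0}
    - {"delta_pos": [0,1,0],"yaw": 0}
    - {"delta_pos": [0,1.5,0],"yaw": 0}
    - {"delta_pos": [0,1.5,0],"yaw": 0}
    - {"delta_pos": [0,1.2,0],"yaw": 0}
    - {"delta_pos": [0,0.8,0],"yaw": 0}
    - {"delta_pos": [0,0.5,0],"yaw": 0}
    - {"delta_pos": [0,0.3,0],"yaw": 0}
    - {"delta_pos": [0,0,0],"yaw": 0}
    - {"delta_pos": [0,0,0],"yaw": 0}

```text
t: 11.83
ee_pos: [0.5567, -0.0659, 0.1217]
tool_rot: [-3.141, 0.0, -0.157]
force: [-0.2, 0.3, -3.1]
grip_width: 0.564
```

```bash
python3 st.py
```

```text
t 11.83 [ 0.5567 -0.0659  0.1217] s -0.022 lat 0.5602 rot [-1.7999e+02  1.0000e-02 -8.9900e+00] F [-0.2  0.3 -3.1] M [-0.07  0.16  0.05] g 0.564
```

>>> send_rows:
  moves:
    - {"delta_pos": [0,0.3,0],"yaw": 0}
    - {"delta_pos": [0,0,0.3],"yaw": 0}
    - {"delta_pos": [0,0,0.3],"yaw": 0}
    - {"delta_pos": [0,0,0.1],"yaw": 0}
    - {"delta_pos": [0,0,0],"yaw": 0}
    - {"delta_pos": [0,0,0],"yaw": 0}

```text
t: 12.33
ee_pos: [0.5561, -0.0688, 0.1146]
tool_rot: [3.142, 0.0, -0.156]
force: [-0.6, 0.2, -2.7]
grip_width: 0.565
```

```bash
python3 st.py
```

```text
t 12.33 [ 0.5561 -0.0688  0.1146] s -0.019 lat 0.5601 rot [ 1.80e+02  3.00e-02 -8.96e+00] F [-0.6  0.2 -2.7] M [-0.06  0.09 -0.03] g 0.565
```

>>> send_rows:
  moves:
    - {"delta_pos": [0,0,0.06],"yaw": 0}
    - {"delta_pos": [0,0,0.06],"yaw": 0}
    - {"delta_pos": [0,0,0],"yaw": 0}
    - {"delta_pos": [0,0,0],"yaw": 0}

```text
t: 12.67
ee_pos: [0.5565, -0.069, 0.114]
tool_rot: [3.141, -0.0, -0.157]
force: [-0.3, 0.7, 3.1]
grip_width: 0.568
```

```bash
python3 st.py
```

```text
t 12.67 [ 0.5565 -0.069   0.114 ] s -0.0188 lat 0.5604 rot [ 1.7999e+02 -3.0000e-02 -8.9800e+00] F [-0.3  0.7  3.1] M [0.   0.42 0.02] g 0.568
```

>>> send_rows:
  moves:
    - {"delta_pos": [0,0,-0.06],"yaw": 0}
    - {"delta_pos": [0,0,0],"yaw": 0}
    - {"delta_pos": [0,0,0],"yaw": 0}
    - {"delta_pos": [0,0,0],"yaw": 0}
    - {"delta_pos": [0,0,0],"yaw": 0}
    - {"delta_pos": [0,0,0],"yaw": 0}
    - {"delta_pos": [0,0,0],"yaw": 0}
  claw: 8.78

```text
t: 13.25
ee_pos: [0.5562, -0.069, 0.1141]
tool_rot: [3.142, 0.0, -0.157]
force: [-0.1, 0.0, -0.2]
grip_width: 0.994
```

>>> send_rows:
  moves:
    - {"delta_pos": [0,0,-1],"yaw": 0}
    - {"delta_pos": [0,0,-2],"yaw": 0}
    - {"delta_pos": [0,0,-2],"yaw": 0}
    - {"delta_pos": [0,-1.6,0],"yaw": 0}
    - {"delta_pos": [0,-2,0],"yaw": 0}
    - {"delta_pos": [0,-2,0],"yaw": 0}
    - {"delta_pos": [0,0,0],"yaw": 0}
    - {"delta_pos": [0,0,0],"yaw": 0}

```text
t: 13.92
ee_pos: [0.5652, -0.0132, 0.1648]
tool_rot: [3.141, -0.001, -0.155]
force: [0.4, 0.3, 0.8]
grip_width: 0.999
```

>>> send_rows:
  moves:
    - {"delta_pos": [0,0,0],"yaw": 0}
    - {"delta_pos": [0,0,0],"yaw": 0}
    - {"delta_pos": [0,0,0],"yaw": 0}
    - {"delta_pos": [0,0,0],"yaw": 0}
    - {"delta_pos": [0,0,0],"yaw": 0}
    - {"delta_pos": [0,0,0],"yaw": 0}
    - {"delta_pos": [0,0,0],"yaw": 0}
    - {"delta_pos": [0,0,0],"yaw": 0}
    - {"delta_pos": [0,0,0],"yaw": 0}
    - {"delta_pos": [0,0,0],"yaw": 0}
  claw: 1.2

```text
t: 14.75
ee_pos: [0.565, -0.0137, 0.1641]
tool_rot: [3.141, 0.0, -0.157]
force: [-0.4, -0.2, -0.1]
grip_width: 0.281
```

```bash
python3 st.py
python3 - <<'E'
from h import *
a,_=robot.get_image("side");b,_=robot.get_image("top")
o=np.hstack([cv2.resize(a[120:270,190:320],(390,450)),cv2.resize(b[150:240,215:297],(390,428)[::1])[:428].copy() if 0 else cv2.resize(b[150:240,215:293],(390,450))])
cv2.imwrite('pics/s3.png',o)
E
```

```text
t 14.75 [ 0.565  -0.0137  0.1641] s -0.0748 lat 0.5602 rot [ 1.7999e+02  1.0000e-02 -8.9700e+00] F [-0.4 -0.2 -0.1] M [-0.06  0.09  0.02] g 0.281
```

View pics/s3.png

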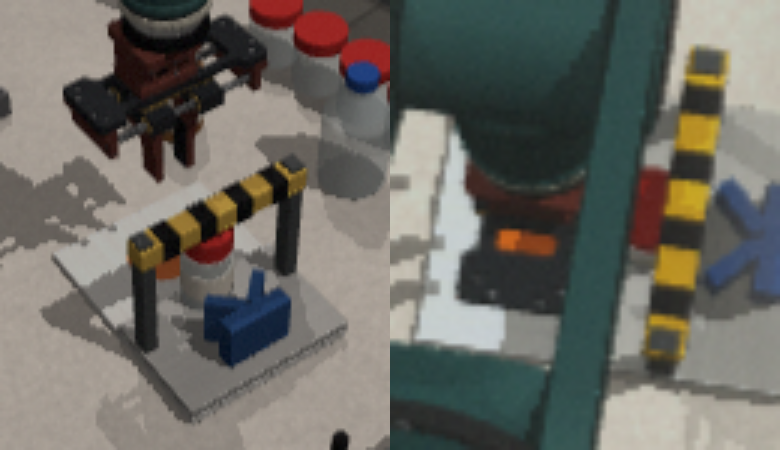

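The jar stands upright on the bed just before the beam. Now I'll push it with nearly closed fingers at cap height.

>>> send_rows:
  moves:
    - {"delta_pos": [0,0,1.5],"yaw": 0}
    - {"delta_pos": [0,0,2.5],"yaw": 0}
    - {"delta_pos": [0,0,1.4],"yaw": 0}
    - {"delta_pos": [0,0,0],"yaw": 0}
    - {"delta_pos": [0,0,0],"yaw": 0}
    - {"delta_pos": [0,0,0],"yaw": 0}

```text
t: 15.35
ee_pos: [0.5656, -0.0138, 0.1109]
tool_rot: [3.141, -0.001, -0.157]
force: [1.0, -0.2, 0.7]
grip_width: 0.137
```

```bash
python3 st.py
```

```text
t 15.35 [ 0.5656 -0.0138  0.1109] s -0.0748 lat 0.5608 rot [ 1.7999e+02 -6.0000e-02 -8.9700e+00] F [ 1.  -0.2  0.7] M [-0.04  0.05 -0.02] g 0.137
```

>>> send_rows:
  moves:
    - {"delta_pos": [0,0.8,0.1],"yaw": 0}
    - {"delta_pos": [0,0.8,0],"yaw": 0}
    - {"delta_pos": [0,0.5,0],"yaw": 0}
    - {"delta_pos": [0,0.2,0],"yaw": 0}
    - {"delta_pos": [0,0.2,0],"yaw": 0}
    - {"delta_pos": [0,0.2,0],"yaw": 0}
    - {"delta_pos": [0,0.2,0],"yaw": 0}
    - {"delta_pos": [0,0.2,0],"yaw": 0}
    - {"delta_pos": [0,0.2,0],"yaw": 0}
    - {"delta_pos": [0,0.2,0],"yaw": 0}

```text
t: 16.18
ee_pos: [0.5596, -0.0483, 0.1092]
tool_rot: [3.142, -0.0, -0.156]
force: [0.1, 1.5, 1.4]
grip_width: 0.134
```

>>> send_rows:
  moves:
    - {"delta_pos": [0,0.2,0],"yaw": 0}
    - {"delta_pos": [0,0.2,0],"yaw": 0}
    - {"delta_pos": [0,0,0],"yaw": 0}

```text
t: 16.43
ee_pos: [0.5588, -0.0526, 0.1091]
tool_rot: [3.141, 0.0, -0.157]
force: [0.8, 1.1, 0.9]
grip_width: 0.136
```

```bash
python3 st.py
python3 - <<'E'
from h import *
a,_=robot.get_image("side")
cv2.imwrite('pics/s4.png',cv2.resize(a[150:260,200:310],(660,590),interpolation=2))
E
```

```text
t 16.43 [ 0.5588 -0.0526  0.1091] s -0.0354 lat 0.5601 rot [ 1.7998e+02  2.0000e-02 -8.9800e+00] F [0.8 1.1 0.9] M [ 0.05 -0.    0.03] g 0.136
```

View pics/s4.png

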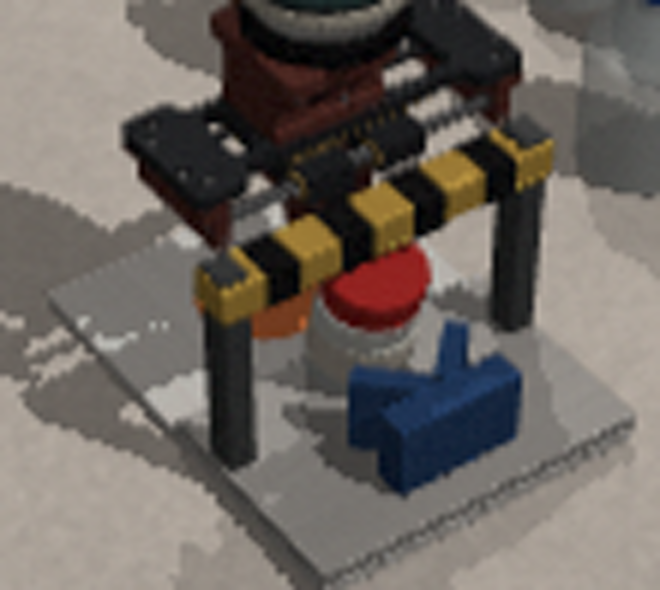

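The crop shows the cap leaning forward about 10°, so the foot isn't sliding: pushing at cap height tips it. I'll back off slowly so it rocks back. Then I'll turn the hand 90° so its fingers straddle the beam, one before and one behind the cap. That cages the jar upright while it is moved.

>>> send_rows:
  moves:
    - {"delta_pos": [0,-0.15,0],"yaw": 0}
    - {"delta_pos": [0,-0.15,0],"yaw": 0}
    - {"delta_pos": [0,-0.15,0],"yaw": 0}
    - {"delta_pos": [0,-0.15,0],"yaw": 0}
    - {"delta_pos": [0,-0.15,0],"yaw": 0}
    - {"delta_pos": [0,-0.15,0],"yaw": 0}
    - {"delta_pos": [0,-0.15,0],"yaw": 0}
    - {"delta_pos": [0,-0.15,0],"yaw": 0}
    - {"delta_pos": [0,-0.15,0],"yaw": 0}
    - {"delta_pos": [0,-0.15,0],"yaw": 0}

```text
t: 17.32
ee_pos: [0.5613, -0.0373, 0.1092]
tool_rot: [3.141, -0.0, -0.156]
force: [-0.4, 0.2, 0.1]
grip_width: 0.136
```

>>> send_rows:
  moves:
    - {"delta_pos": [0,-0.5,0],"yaw": 0}
    - {"delta_pos": [0,-1,0],"yaw": 0}
    - {"delta_pos": [0,-1.5,0],"yaw": 0}
    - {"delta_pos": [0,0,-3],"yaw": 0}
    - {"delta_pos": [0,0,-4],"yaw": 0}
    - {"delta_pos": [0,0,-4],"yaw": 0}
    - {"delta_pos": [0,0,-1],"yaw": 0}
    - {"delta_pos": [0,0,0],"yaw": 0}
  claw: 8.78

```text
t: 17.98
ee_pos: [0.5686, -0.0074, 0.233]
tool_rot: [-3.141, -0.008, -0.156]
force: [0.6, -0.9, 0.4]
grip_width: 0.705
```

```bash
cat > j.py <<'E'
from h import *
im,d=robot.get_image("side"); W=world("side",d); H,S,V=cv2.split(cv2.cvtColor(im,cv2.COLOR_BGR2HSV))
red=(((H<6)|(H>174))&(S>150)&(V>50)&(W[...,1]<.02)&(W[...,1]>-.18)&(abs(W[...,0]-.55)<.07)&(W[...,2]>.08)&(W[...,2]<.13))
m=red&(W[...,2]>.108); P=W[m]
A=np.c_[P[:,:2],np.ones(len(P))]; c,*_=np.linalg.lstsq(A,P[:,2],rcond=None)
s=P@[-.1564,-.9877,0]; l=P@[.9877,-.1564,0]
hi,lo=np.percentile(s,98),np.percentile(s,2)
print("n",len(P),"s range",np.round([s.min(),s.max()],4),"lat range",np.round([l.min(),l.max()],4),"z",P[:,2].mean().round(4),"slope deg",np.degrees(c[:2]).round(1))
import sys
if len(sys.argv)>1: cv2.imwrite(sys.argv[1],cv2.resize(im[130:270,200:330],(650,600),interpolation=2))
E
python3 j.py; python3 st.py
```

```text
n 59 s range [-0.0052  0.013 ] lat range [0.5376 0.578 ] z 0.116 slope deg [9.6 4. ]
t 18.03 [ 0.5669 -0.0073  0.2304] s -0.0814 lat 0.5611 rot [-180.     -0.19   -8.95] F [-0.3  1.1  0.1] M [-0.15  0.12 -0.05] g 0.751
```

>>> send_rows:
  moves:
    - {"delta_pos": [0,0,0],"yaw": 6}
    - {"delta_pos": [0,0,0],"yaw": 7}
    - {"delta_pos": [0,0,0],"yaw": 7}
    - {"delta_pos": [0,0,0],"yaw": 7}
    - {"delta_pos": [0,0,0],"yaw": 7}
    - {"delta_pos": [0,0,0],"yaw": 7}
    - {"delta_pos": [0,0,0],"yaw": 7}
    - {"delta_pos": [0,0,0],"yaw": 7}
    - {"delta_pos": [0,0,0],"yaw": 7}
    - {"delta_pos": [0,0,0],"yaw": 7}
  claw: 7.6

```text
t: 18.87
ee_pos: [0.5642, -0.0073, 0.2262]
tool_rot: [3.137, 0.002, -1.367]
force: [-1.1, 0.6, -0.1]
grip_width: 0.866
```

>>> send_rows:
  moves:
    - {"delta_pos": [0,0,0],"yaw": 7}
    - {"delta_pos": [0,0,0],"yaw": 7}
    - {"delta_pos": [0,0,0],"yaw": 5}
    - {"delta_pos": [0,0,0],"yaw": 2}
    - {"delta_pos": [0,0,0],"yaw": 0}
    - {"delta_pos": [0,0,0],"yaw": 0}

```text
t: 19.37
ee_pos: [0.5646, -0.0075, 0.227]
tool_rot: [3.138, -0.0, -1.726]
force: [0.3, -0.6, -0.1]
grip_width: 0.868
```

```bash
python3 st.py; python3 j.py
```

```text
t 19.37 [ 0.5646 -0.0075  0.227 ] s -0.0809 lat 0.5588 rot [ 1.7978e+02 -1.0000e-02 -9.8900e+01] F [ 0.3 -0.6 -0.1] M [-0.03  0.1  -0.05] g 0.868
n 65 s range [-0.0062  0.0132] lat range [0.536  0.5787] z 0.1156 slope deg [8.6 7.3]
```

>>> send_rows:
  moves:
    - {"delta_pos": [1.5,0,0],"yaw": 0}
    - {"delta_pos": [2.5,0,0],"yaw": 0}
    - {"delta_pos": [2,0,0],"yaw": 0}
    - {"delta_pos": [1.1,0,0],"yaw": 0}
    - {"delta_pos": [0,0,0],"yaw": 0}
    - {"delta_pos": [0,0,0],"yaw": 0}
    - {"delta_pos": [0,0,0],"yaw": 0}

```text
t: 20.0
ee_pos: [0.5548, -0.0771, 0.229]
tool_rot: [3.141, 0.001, -1.727]
force: [0.4, 0.4, 0.6]
grip_width: 0.868
```

```bash
python3 st.py
```

```text
t 20.0 [ 0.5548 -0.0771  0.229 ] s -0.0106 lat 0.5601 rot [ 1.7998e+02  3.0000e-02 -9.8970e+01] F [0.4 0.4 0.6] M [-0.01  0.14  0.04] g 0.868
```

>>> send_rows:
  moves:
    - {"delta_pos": [0,0,1.5],"yaw": 0}
    - {"delta_pos": [0,0,2],"yaw": 0}
    - {"delta_pos": [0,0.1,1.5],"yaw": 0}
    - {"delta_pos": [0,0,1.5],"yaw": 0}
    - {"delta_pos": [0,0,1.5],"yaw": 0}
    - {"delta_pos": [0,0,1.5],"yaw": 0}
    - {"delta_pos": [0,0,1.5],"yaw": 0}
    - {"delta_pos": [0,0,0.9],"yaw": 0}
    - {"delta_pos": [0,0,0],"yaw": 0}
    - {"delta_pos": [0,0,0],"yaw": 0}

```text
t: 20.83
ee_pos: [0.5537, -0.0771, 0.11]
tool_rot: [3.141, 0.0, -1.727]
force: [0.6, -0.1, -0.4]
grip_width: 0.867
```

```bash
python3 st.py; python3 j.py pics/s5.png
```

```text
t 20.83 [ 0.5537 -0.0771  0.11  ] s -0.0105 lat 0.559 rot [ 1.7994e+02  1.0000e-02 -9.8930e+01] F [ 0.6 -0.1 -0.4] M [-0.    0.17 -0.01] g 0.867
n 35 s range [-0.0057  0.0117] lat range [0.5356 0.5587] z 0.1147 slope deg [12.9  0. ]
```

View pics/s5.png

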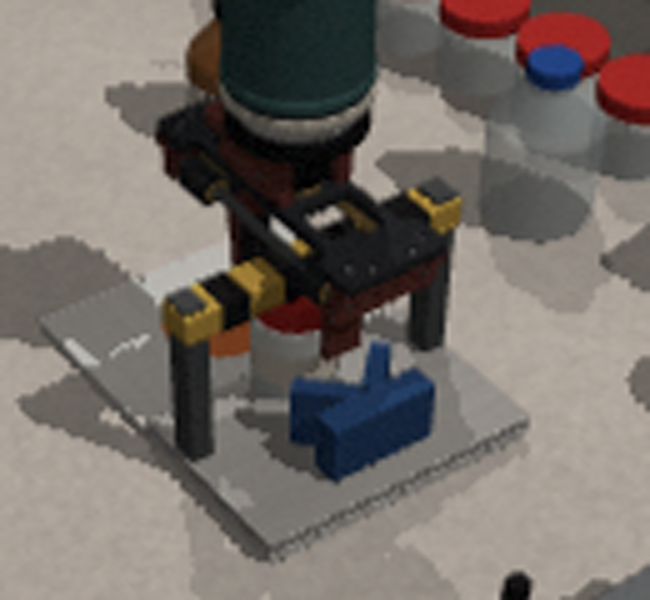

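The straddle works: one finger each side of the beam, with the cap between them and clear of everything. Next I close the cage step by step while moving forward, keeping the front finger beyond the beam.

>>> send_rows:
  moves:
    - {"delta_pos": [0.1,0,0],"yaw": 0}
    - {"delta_pos": [0.1,0,0],"yaw": 0}
    - {"delta_pos": [0,0,0],"yaw": 0}
    - {"delta_pos": [0,0,0],"yaw": 0}
    - {"delta_pos": [0,0,0],"yaw": 0}
  claw: 6.2
  newtons: 15

```text
t: 21.3
ee_pos: [0.5539, -0.0797, 0.1107]
tool_rot: [-3.141, 0.0, -1.728]
force: [-0.3, 1.6, 1.4]
grip_width: 0.706
```

>>> send_rows:
  moves:
    - {"delta_pos": [0.15,0,0],"yaw": 0}
    - {"delta_pos": [0.15,0,0],"yaw": 0}
    - {"delta_pos": [0,0,0],"yaw": 0}
    - {"delta_pos": [0,0,0],"yaw": 0}
    - {"delta_pos": [0,0,0],"yaw": 0}
  claw: 5.6

```text
t: 21.72
ee_pos: [0.5545, -0.0813, 0.1117]
tool_rot: [-3.139, 0.003, -1.728]
force: [0.4, 7.9, 12.0]
grip_width: 0.637
```

```bash
python3 st.py; python3 j.py
```

```text
t 21.72 [ 0.5545 -0.0813  0.1117] s -0.0064 lat 0.5604 rot [-1.7984e+02  1.5000e-01 -9.9030e+01] F [ 0.4  7.9 12. ] M [ 1.78 -0.    0.09] g 0.637
n 45 s range [-0.0029  0.0147] lat range [0.537  0.5594] z 0.116 slope deg [18.5  7. ]
```

>>> send_rows:
  moves:
    - {"delta_pos": [0,0,-0.2],"yaw": 0}
    - {"delta_pos": [0,0,-0.1],"yaw": 0}
    - {"delta_pos": [0.1,0,-0.08],"yaw": 0}
    - {"delta_pos": [0.1,0,-0.08],"yaw": 0}
    - {"delta_pos": [0,0,0],"yaw": 0}
    - {"delta_pos": [0,0,0],"yaw": 0}
  claw: 5.3

```text
t: 22.27
ee_pos: [0.553, -0.0847, 0.115]
tool_rot: [-3.141, 0.0, -1.728]
force: [0.7, 3.4, 5.4]
grip_width: 0.602
```

```bash
python3 st.py; python3 j.py
```

```text
t 22.27 [ 0.553  -0.0847  0.115 ] s -0.0028 lat 0.5595 rot [-1.7997e+02  1.0000e-02 -9.9000e+01] F [0.7 3.4 5.4] M [ 0.79 -0.01  0.02] g 0.602
n 61 s range [-0.0062  0.0208] lat range [0.5354 0.5628] z 0.1171 slope deg [14.4  2.2]
```

>>> send_rows:
  moves:
    - {"delta_pos": [0,0,-0.1],"yaw": 0}
    - {"delta_pos": [0,0,0],"yaw": 0}
    - {"delta_pos": [0,0,0],"yaw": 0}
    - {"delta_pos": [0,0,0],"yaw": 0}
    - {"delta_pos": [0,0,0],"yaw": 0}
  claw: 4.3
  newtons: 25

```text
t: 22.73
ee_pos: [0.5523, -0.0849, 0.1153]
tool_rot: [3.14, -0.0, -1.727]
force: [-0.0, -0.0, -2.6]
grip_width: 0.582
```

```bash
python3 st.py; python3 j.py pics/s6.png
```

```text
t 22.73 [ 0.5523 -0.0849  0.1153] s -0.0026 lat 0.5588 rot [ 1.7994e+02 -2.0000e-02 -9.8980e+01] F [-0.  -0.  -2.6] M [-0.05  0.09  0.06] g 0.582
n 56 s range [-0.0056  0.0195] lat range [0.5347 0.5599] z 0.1176 slope deg [ 7.6 -1.8]
```

View pics/s6.png

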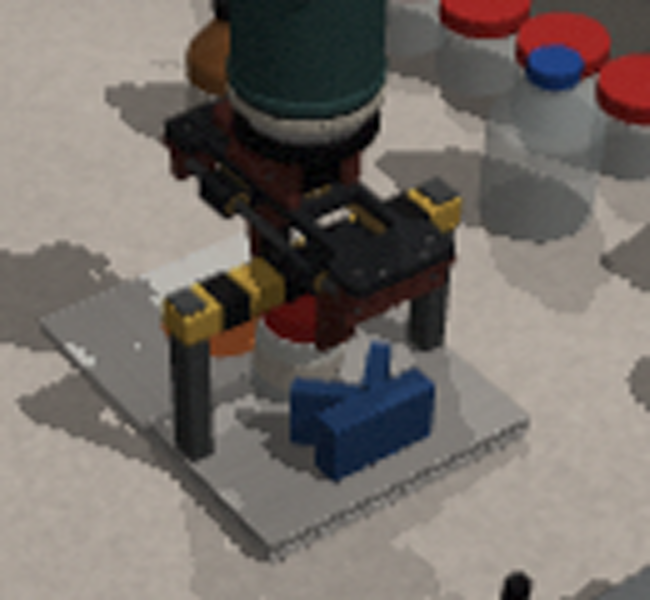

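The jar now hangs in the straddling grip with a slight lean of about 3°, and the force reads about its weight. I'll lift it a little, move towards the seat, set it down and open, so it stands up straight. Then I'll grip it again and press it home.

>>> send_rows:
  moves:
    - {"delta_pos": [0,0,-0.2],"yaw": 0}
    - {"delta_pos": [0,0,0],"yaw": 0}
    - {"delta_pos": [0.3,0,0],"yaw": 0}
    - {"delta_pos": [0.4,0,0],"yaw": 0}
    - {"delta_pos": [0.3,0,0],"yaw": 0}
    - {"delta_pos": [0.3,0,0],"yaw": 0}
    - {"delta_pos": [0,0,0],"yaw": 0}
    - {"delta_pos": [0,0,0],"yaw": 0}

```text
t: 23.45
ee_pos: [0.5507, -0.0978, 0.1177]
tool_rot: [3.142, -0.0, -1.728]
force: [-0.4, 0.2, -2.4]
grip_width: 0.582
```

```bash
python3 st.py; python3 j.py
```

```text
t 23.45 [ 0.5507 -0.0978  0.1177] s 0.0105 lat 0.5592 rot [179.99  -0.   -99.01] F [-0.4  0.2 -2.4] M [-0.01  0.24  0.  ] g 0.582
n 93 s range [-0.0005  0.0334] lat range [0.5349 0.5599] z 0.1201 slope deg [17.9  5.2]
```

Lower until it touches.

>>> send_rows:
  moves:
    - {"delta_pos": [0,0,0.15],"yaw": 0}
    - {"delta_pos": [0,0,0.1],"yaw": 0}
    - {"delta_pos": [0,0,0],"yaw": 0}
    - {"delta_pos": [0,0,0],"yaw": 0}
    - {"delta_pos": [0,0,0],"yaw": 0}

```text
t: 23.92
ee_pos: [0.5508, -0.0974, 0.1153]
tool_rot: [3.142, -0.0, -1.727]
force: [0.1, -0.2, -2.3]
grip_width: 0.585
```

```bash
python3 st.py
```

```text
t 23.92 [ 0.5508 -0.0974  0.1153] s 0.0101 lat 0.5592 rot [180.    -0.   -98.97] F [ 0.1 -0.2 -2.3] M [0.04 0.17 0.02] g 0.585
```

>>> send_rows:
  moves:
    - {"delta_pos": [0,0,0.07],"yaw": 0}
    - {"delta_pos": [0,0,0.07],"yaw": 0}
    - {"delta_pos": [0,0,0],"yaw": 0}
    - {"delta_pos": [0,0,0],"yaw": 0}

```text
t: 24.25
ee_pos: [0.5518, -0.0976, 0.1149]
tool_rot: [-3.139, -0.0, -1.727]
force: [0.3, 1.7, 5.5]
grip_width: 0.58
```

```bash
python3 st.py
```

```text
t 24.25 [ 0.5518 -0.0976  0.1149] s 0.0101 lat 0.5603 rot [-179.87   -0.    -98.98] F [0.3 1.7 5.5] M [0.2  0.23 0.03] g 0.58
```

>>> send_rows:
  moves:
    - {"delta_pos": [0,0,0],"yaw": 0}
    - {"delta_pos": [0,0,0],"yaw": 0}
    - {"delta_pos": [0,0,0],"yaw": 0}
    - {"delta_pos": [0,0,0],"yaw": 0}
  claw: 5.4

```text
t: 24.58
ee_pos: [0.5511, -0.0972, 0.1142]
tool_rot: [-3.141, 0.001, -1.728]
force: [0.8, 3.4, 5.8]
grip_width: 0.616
```

>>> send_rows:
  moves:
    - {"delta_pos": [0,0,0],"yaw": 0}
    - {"delta_pos": [0,0,0],"yaw": 0}
    - {"delta_pos": [0,0,0],"yaw": 0}
    - {"delta_pos": [0,0,0],"yaw": 0}
  claw: 6.2

```text
t: 24.92
ee_pos: [0.5504, -0.0977, 0.1135]
tool_rot: [3.141, -0.0, -1.727]
force: [0.1, -0.4, -0.5]
grip_width: 0.706
```

```bash
python3 st.py; python3 j.py pics/s7.png
```

```text
t 24.92 [ 0.5504 -0.0977  0.1135] s 0.0104 lat 0.5589 rot [ 1.7995e+02 -2.0000e-02 -9.8970e+01] F [ 0.1 -0.4 -0.5] M [0.1  0.14 0.02] g 0.706
n 90 s range [-0.0032  0.0302] lat range [0.5344 0.5584] z 0.1172 slope deg [17.   6.2]
```

View pics/s7.png

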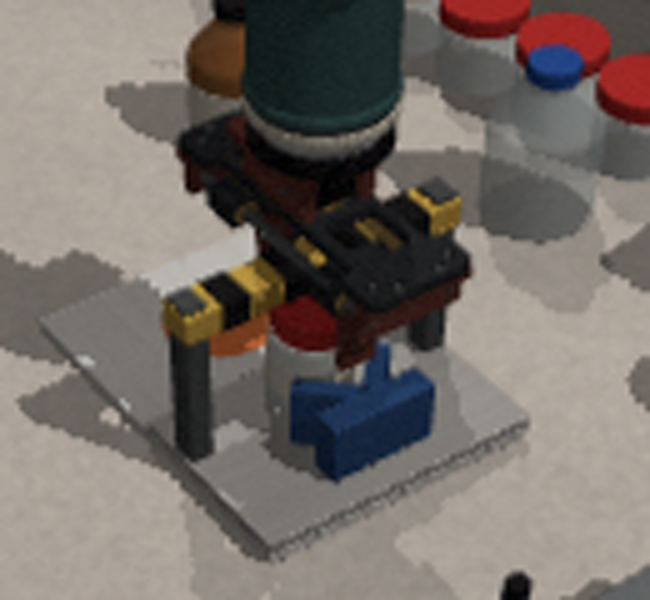

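>>> send_rows:
  moves:
    - {"delta_pos": [-0.2,0,0],"yaw": 0}
    - {"delta_pos": [-0.2,0,0],"yaw": 0}
    - {"delta_pos": [0,0,0],"yaw": 0}
    - {"delta_pos": [0,0,0],"yaw": 0}

```text
t: 25.3
ee_pos: [0.5514, -0.0934, 0.1139]
tool_rot: [3.142, -0.0, -1.727]
force: [0.0, 0.9, 0.1]
grip_width: 0.705
```

>>> send_rows:
  moves:
    - {"delta_pos": [0,0,0],"yaw": 0}
    - {"delta_pos": [0,0,0],"yaw": 0}
    - {"delta_pos": [0,0,0],"yaw": 0}
    - {"delta_pos": [0,0,0],"yaw": 0}
    - {"delta_pos": [0,0,0],"yaw": 0}
  claw: 4.3

```text
t: 25.72
ee_pos: [0.5515, -0.0935, 0.1139]
tool_rot: [-3.141, 0.0, -1.728]
force: [-0.2, 1.7, 1.1]
grip_width: 0.577
```

>>> send_rows:
  moves:
    - {"delta_pos": [0,0,-0.15],"yaw": 0}
    - {"delta_pos": [0,0,0],"yaw": 0}
    - {"delta_pos": [0,0,0],"yaw": 0}
    - {"delta_pos": [0,0,0],"yaw": 0}

```text
t: 26.05
ee_pos: [0.5511, -0.0937, 0.1151]
tool_rot: [3.141, -0.0, -1.727]
force: [-0.2, -0.1, -3.0]
grip_width: 0.574
```

```bash
python3 st.py
```

```text
t 26.05 [ 0.5511 -0.0937  0.1151] s 0.0063 lat 0.559 rot [ 1.7997e+02 -2.0000e-02 -9.8970e+01] F [-0.2 -0.1 -3. ] M [-0.    0.18 -0.01] g 0.574
```

>>> send_rows:
  moves:
    - {"delta_pos": [0.2,0,0],"yaw": 0}
    - {"delta_pos": [0.2,0,0],"yaw": 0}
    - {"delta_pos": [0.2,0,0],"yaw": 0}
    - {"delta_pos": [0.1,0,0],"yaw": 0}
    - {"delta_pos": [0,0,0],"yaw": 0}
    - {"delta_pos": [0,0,0],"yaw": 0}

```text
t: 26.55
ee_pos: [0.5503, -0.1006, 0.1154]
tool_rot: [3.142, -0.0, -1.728]
force: [0.2, -0.0, -2.0]
grip_width: 0.571
```

```bash
python3 st.py
```

```text
t 26.55 [ 0.5503 -0.1006  0.1154] s 0.0133 lat 0.5592 rot [180.    -0.   -98.99] F [ 0.2 -0.  -2. ] M [-0.03  0.15 -0.01] g 0.571
```

>>> send_rows:
  moves:
    - {"delta_pos": [0.07,0,0],"yaw": 0}
    - {"delta_pos": [0.07,0,0],"yaw": 0}
    - {"delta_pos": [0,0,0],"yaw": 0}
    - {"delta_pos": [0,0,0],"yaw": 0}

```text
t: 26.88
ee_pos: [0.5501, -0.1019, 0.1154]
tool_rot: [-3.142, -0.0, -1.727]
force: [0.1, -0.0, -1.7]
grip_width: 0.575
```

```bash
python3 st.py
```

```text
t 26.88 [ 0.5501 -0.1019  0.1154] s 0.0146 lat 0.5592 rot [-180.     -0.    -98.98] F [ 0.1 -0.  -1.7] M [0.02 0.16 0.05] g 0.575
```

>>> send_rows:
  moves:
    - {"delta_pos": [0.07,0,0],"yaw": 0}
    - {"delta_pos": [0.07,0,0],"yaw": 0}
    - {"delta_pos": [0,0,0],"yaw": 0}
    - {"delta_pos": [0,0,0],"yaw": 0}

```text
t: 27.22
ee_pos: [0.5496, -0.103, 0.1153]
tool_rot: [3.141, 0.0, -1.727]
force: [-0.9, 1.8, -2.2]
grip_width: 0.573
```

```bash
python3 st.py
```

```text
t 27.22 [ 0.5496 -0.103   0.1153] s 0.0158 lat 0.559 rot [ 1.7997e+02  1.0000e-02 -9.8980e+01] F [-0.9  1.8 -2.2] M [0.29 0.3  0.01] g 0.573
```

>>> send_rows:
  moves:
    - {"delta_pos": [0,0.07,0],"yaw": 0}
    - {"delta_pos": [0.07,0,0],"yaw": 0}
    - {"delta_pos": [0.05,0,0],"yaw": 0}
    - {"delta_pos": [0,0,0],"yaw": 0}
    - {"delta_pos": [0,0,0],"yaw": 0}

```text
t: 27.63
ee_pos: [0.5489, -0.1037, 0.1153]
tool_rot: [3.141, 0.001, -1.728]
force: [-0.0, 5.4, -1.5]
grip_width: 0.574
```

```bash
python3 st.py
```

```text
t 27.63 [ 0.5489 -0.1037  0.1153] s 0.0166 lat 0.5584 rot [ 1.7998e+02  5.0000e-02 -9.8990e+01] F [-0.   5.4 -1.5] M [0.99 0.07 0.05] g 0.574
```

>>> send_rows:
  moves:
    - {"delta_pos": [0,0.04,0.1],"yaw": 0}
    - {"delta_pos": [0,0,0.08],"yaw": 0}
    - {"delta_pos": [0,0,0.05],"yaw": 0}
    - {"delta_pos": [0,0,0],"yaw": 0}
    - {"delta_pos": [0,0,0],"yaw": 0}

```text
t: 28.05
ee_pos: [0.549, -0.1037, 0.1139]
tool_rot: [-3.141, 0.001, -1.728]
force: [-1.5, 6.4, 6.1]
grip_width: 0.576
```

```bash
python3 st.py
```

```text
t 28.05 [ 0.549  -0.1037  0.1139] s 0.0166 lat 0.5584 rot [-1.7995e+02  4.0000e-02 -9.8990e+01] F [-1.5  6.4  6.1] M [1.14 0.26 0.01] g 0.576
```

>>> send_rows:
  moves:
    - {"delta_pos": [0,0.08,0],"yaw": 0}
    - {"delta_pos": [0,0,0],"yaw": 0}
    - {"delta_pos": [0,0,0],"yaw": 0}

```text
t: 28.3
ee_pos: [0.5489, -0.1037, 0.114]
tool_rot: [-3.139, 0.001, -1.728]
force: [1.2, 6.0, 2.6]
grip_width: 0.572
```

```bash
python3 st.py
```

```text
t 28.3 [ 0.5489 -0.1037  0.114 ] s 0.0166 lat 0.5583 rot [-1.7987e+02  4.0000e-02 -9.8990e+01] F [1.2 6.  2.6] M [1.11 0.02 0.02] g 0.572
```

>>> send_rows:
  moves:
    - {"delta_pos": [0,0,-0.05],"yaw": 0}
    - {"delta_pos": [0,0,0],"yaw": 0}
    - {"delta_pos": [0,0,0],"yaw": 0}
    - {"delta_pos": [0,0,0],"yaw": 0}
  claw: 5.3

```text
t: 28.63
ee_pos: [0.5484, -0.1044, 0.1139]
tool_rot: [-3.14, -0.0, -1.728]
force: [1.2, 3.3, 1.7]
grip_width: 0.605
```

```bash
python3 st.py; python3 j.py
```

```text
t 28.63 [ 0.5484 -0.1044  0.1139] s 0.0173 lat 0.558 rot [-1.7992e+02 -1.0000e-02 -9.8980e+01] F [1.2 3.3 1.7] M [ 0.65 -0.09 -0.04] g 0.605
n 103 s range [0.0015 0.0396] lat range [0.5344 0.5583] z 0.1184 slope deg [10.7  6.2]
```

>>> send_rows:
  moves:
    - {"delta_pos": [0,0,0],"yaw": 0}
    - {"delta_pos": [0,0,0],"yaw": 0}
    - {"delta_pos": [0,0,0],"yaw": 0}
    - {"delta_pos": [0,0,0],"yaw": 0}
    - {"delta_pos": [0,0,0],"yaw": 0}
    - {"delta_pos": [0,0,0],"yaw": 0}
  claw: 8

```text
t: 29.18
ee_pos: [0.5477, -0.1043, 0.1135]
tool_rot: [3.141, -0.0, -1.727]
force: [0.2, 0.8, -0.1]
grip_width: 0.911
```

>>> send_rows:
  moves:
    - {"delta_pos": [-0.9,0,0],"yaw": 0}
    - {"delta_pos": [0,0,-1.5],"yaw": 0}
    - {"delta_pos": [0,0,-3],"yaw": 0}
    - {"delta_pos": [0,0,-4],"yaw": 0}
    - {"delta_pos": [0,0,-4],"yaw": 0}
    - {"delta_pos": [0,0,0],"yaw": 0}
    - {"delta_pos": [-3,0,0],"yaw": 0}
    - {"delta_pos": [-4,0,0],"yaw": 0}
    - {"delta_pos": [-3,0,0],"yaw": 0}
    - {"delta_pos": [0,0,0],"yaw": 0}

```text
t: 30.02
ee_pos: [0.5651, 0.0087, 0.2386]
tool_rot: [-3.141, 0.003, -1.724]
force: [-0.2, 0.0, -0.2]
grip_width: 0.914
```

```bash
python3 st.py; python3 j.py pics/s8.png
```

```text
t 30.02 [0.5651 0.0087 0.2386] s -0.097 lat 0.5568 rot [-1.7998e+02  1.5000e-01 -9.8790e+01] F [-0.2  0.  -0.2] M [-0.03  0.14 -0.  ] g 0.914
n 176 s range [-0.0018  0.0358] lat range [0.5334 0.5823] z 0.1173 slope deg [2.6 4.8]
```

View pics/s8.png

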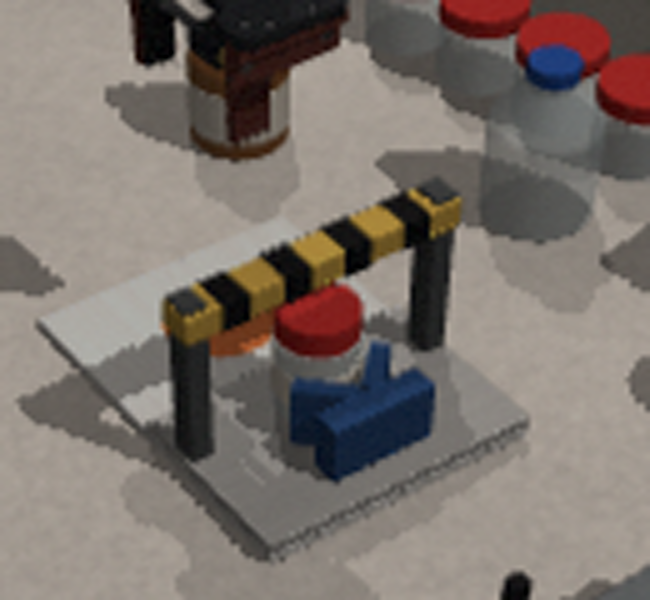

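The jar stands upright and free, but the cap front now reads 36 mm against 40 mm when pressed. The loose push only leaned it, leaving the foot about 4 mm short of the V. I'll grip again in the straddle, firmly so it stays upright, lift 1 mm, touch the V lightly and set it down.

>>> send_rows:
  moves:
    - {"delta_pos": [3,-0.1,0],"yaw": 0}
    - {"delta_pos": [4,0,0],"yaw": 0}
    - {"delta_pos": [2.5,0,0],"yaw": 0}
    - {"delta_pos": [1.2,0,0],"yaw": 0}
    - {"delta_pos": [0,0,0],"yaw": 0}
    - {"delta_pos": [0,0,0],"yaw": 0}
    - {"delta_pos": [0,0,0],"yaw": 0}

```text
t: 30.65
ee_pos: [0.5491, -0.1015, 0.2385]
tool_rot: [3.141, 0.001, -1.728]
force: [1.5, 0.2, -0.4]
grip_width: 0.913
```

```bash
python3 st.py
```

```text
t 30.65 [ 0.5491 -0.1015  0.2385] s 0.0144 lat 0.5582 rot [ 1.7998e+02  4.0000e-02 -9.8980e+01] F [ 1.5  0.2 -0.4] M [ 0.05  0.15 -0.01] g 0.913
```

>>> send_rows:
  moves:
    - {"delta_pos": [-0.4,0,1.5],"yaw": 0}
    - {"delta_pos": [0,0,2],"yaw": 0}
    - {"delta_pos": [0,0,2],"yaw": 0}
    - {"delta_pos": [0,0,2],"yaw": 0}
    - {"delta_pos": [0,0,2],"yaw": 0}
    - {"delta_pos": [0,0,2],"yaw": 0}
    - {"delta_pos": [0,0,1.05],"yaw": 0}
    - {"delta_pos": [0,0,0],"yaw": 0}
    - {"delta_pos": [0,0,0],"yaw": 0}
    - {"delta_pos": [0,0,0],"yaw": 0}

```text
t: 31.48
ee_pos: [0.5506, -0.0981, 0.1141]
tool_rot: [-3.14, -0.0, -1.727]
force: [-0.2, 0.6, 0.1]
grip_width: 0.911
```

```bash
python3 st.py
```

```text
t 31.48 [ 0.5506 -0.0981  0.1141] s 0.0108 lat 0.5592 rot [-1.7991e+02 -2.0000e-02 -9.8940e+01] F [-0.2  0.6  0.1] M [0.05 0.15 0.03] g 0.911
```

>>> send_rows:
  moves:
    - {"delta_pos": [0,0,0],"yaw": 0}
    - {"delta_pos": [0,0,0],"yaw": 0}
    - {"delta_pos": [0,0,0],"yaw": 0}
    - {"delta_pos": [0,0,0],"yaw": 0}
    - {"delta_pos": [0,0,0],"yaw": 0}
    - {"delta_pos": [0,0,0],"yaw": 0}
  claw: 4.3
  newtons: 40

```text
t: 31.98
ee_pos: [0.5499, -0.0984, 0.1134]
tool_rot: [-3.141, 0.0, -1.728]
force: [-0.5, 0.8, 1.8]
grip_width: 0.562
```

>>> send_rows:
  moves:
    - {"delta_pos": [0,0,-0.15],"yaw": 0}
    - {"delta_pos": [0,0,0],"yaw": 0}
    - {"delta_pos": [0,0,0],"yaw": 0}
    - {"delta_pos": [0.1,0,0],"yaw": 0}
    - {"delta_pos": [0.1,0,0],"yaw": 0}
    - {"delta_pos": [0,0,0],"yaw": 0}
    - {"delta_pos": [0,0,0],"yaw": 0}

```text
t: 32.57
ee_pos: [0.5493, -0.1004, 0.1144]
tool_rot: [3.141, -0.0, -1.728]
force: [-0.3, 0.2, -2.4]
grip_width: 0.564
```

```bash
python3 st.py
```

```text
t 32.57 [ 0.5493 -0.1004  0.1144] s 0.0133 lat 0.5582 rot [179.98  -0.   -98.98] F [-0.3  0.2 -2.4] M [-0.05  0.14 -0.02] g 0.564
```

>>> send_rows:
  moves:
    - {"delta_pos": [0.06,0,0],"yaw": 0}
    - {"delta_pos": [0.06,0,0],"yaw": 0}
    - {"delta_pos": [0.06,0,0],"yaw": 0}
    - {"delta_pos": [0,0,0],"yaw": 0}
    - {"delta_pos": [0,0,0],"yaw": 0}

```text
t: 32.98
ee_pos: [0.5496, -0.1017, 0.1147]
tool_rot: [-3.141, 0.001, -1.728]
force: [3.5, 4.1, -2.8]
grip_width: 0.559
```

```bash
python3 st.py
```

```text
t 32.98 [ 0.5496 -0.1017  0.1147] s 0.0145 lat 0.5588 rot [-1.7995e+02  4.0000e-02 -9.9000e+01] F [ 3.5  4.1 -2.8] M [ 0.89 -0.35 -0.  ] g 0.559
```

>>> send_rows:
  moves:
    - {"delta_pos": [-0.03,-0.06,0],"yaw": 0}
    - {"delta_pos": [0,-0.04,0],"yaw": 0}
    - {"delta_pos": [0,0,0],"yaw": 0}
    - {"delta_pos": [0,0,0],"yaw": 0}

```text
t: 33.32
ee_pos: [0.5499, -0.1017, 0.1145]
tool_rot: [3.141, 0.0, -1.727]
force: [0.4, 3.6, -0.7]
grip_width: 0.562
```

```bash
python3 st.py
```

```text
t 33.32 [ 0.5499 -0.1017  0.1145] s 0.0145 lat 0.5591 rot [ 1.7997e+02  1.0000e-02 -9.8970e+01] F [ 0.4  3.6 -0.7] M [ 0.9   0.02 -0.03] g 0.562
```

>>> send_rows:
  moves:
    - {"delta_pos": [0,0,0.08],"yaw": 0}
    - {"delta_pos": [0,0,0.06],"yaw": 0}
    - {"delta_pos": [0,0,0],"yaw": 0}
    - {"delta_pos": [0,0,0],"yaw": 0}

```text
t: 33.65
ee_pos: [0.55, -0.1017, 0.1134]
tool_rot: [3.141, 0.0, -1.727]
force: [0.0, 4.4, 1.4]
grip_width: 0.56
```

```bash
python3 st.py
```

```text
t 33.65 [ 0.55   -0.1017  0.1134] s 0.0145 lat 0.5591 rot [ 1.7998e+02  1.0000e-02 -9.8970e+01] F [0.  4.4 1.4] M [0.93 0.15 0.  ] g 0.56
```

>>> send_rows:
  moves:
    - {"delta_pos": [0,0,0.08],"yaw": 0}
    - {"delta_pos": [0,0,0],"yaw": 0}
    - {"delta_pos": [0,0,0],"yaw": 0}

```text
t: 33.9
ee_pos: [0.5501, -0.1018, 0.1133]
tool_rot: [-3.141, 0.0, -1.727]
force: [-1.5, 6.0, 9.2]
grip_width: 0.562
```

>>> send_rows:
  moves:
    - {"delta_pos": [0,0,0],"yaw": 0}
    - {"delta_pos": [0,0,0],"yaw": 0}
    - {"delta_pos": [0,0,0],"yaw": 0}
    - {"delta_pos": [0,0,0],"yaw": 0}
    - {"delta_pos": [0,0,0],"yaw": 0}
  claw: 8

```text
t: 34.32
ee_pos: [0.5502, -0.1024, 0.1123]
tool_rot: [3.142, -0.001, -1.727]
force: [0.6, 0.6, 1.1]
grip_width: 0.891
```

>>> send_rows:
  moves:
    - {"delta_pos": [-0.5,0,0],"yaw": 0}
    - {"delta_pos": [0,0,-1.5],"yaw": 0}
    - {"delta_pos": [0,0,-3],"yaw": 0}
    - {"delta_pos": [0,0,-4],"yaw": 0}
    - {"delta_pos": [0,0,-4],"yaw": 0}
    - {"delta_pos": [0,0,0],"yaw": 0}
    - {"delta_pos": [-3,0,0],"yaw": 0}
    - {"delta_pos": [-4,0,0],"yaw": 0}
    - {"delta_pos": [-3,0,0],"yaw": 0}
    - {"delta_pos": [0,0,0],"yaw": 0}

```text
t: 35.15
ee_pos: [0.5669, 0.0066, 0.2373]
tool_rot: [-3.141, 0.002, -1.724]
force: [-0.0, 0.2, -0.7]
grip_width: 0.913
```

```bash
python3 st.py; python3 j.py pics/s9.png
```

```text
t 35.15 [0.5669 0.0066 0.2373] s -0.0952 lat 0.5589 rot [-1.7998e+02  1.4000e-01 -9.8790e+01] F [-0.   0.2 -0.7] M [ 0.02  0.12 -0.02] g 0.913
n 190 s range [-0.0013  0.0405] lat range [0.5327 0.5808] z 0.1173 slope deg [5.1 4.1]
```

View pics/s9.png

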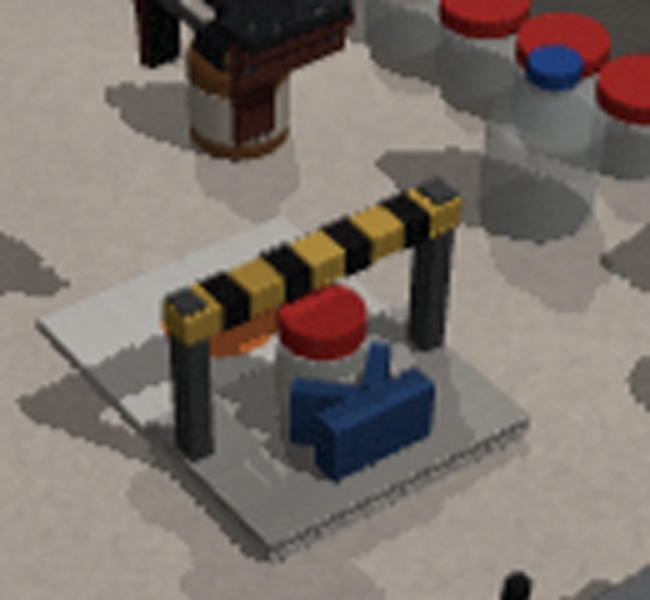

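The jar is upright with its cap top flat at 117 mm. It sits 4.7 mm further in than before, and the last grip felt both V faces evenly. That was the 12th and last picture, so the rest goes by numbers. Now the lever.

```bash
python3 g.py .4858 -.2727 .237 -99
cat > lev.py <<'E'
from h import *
# lever post: dark points above z=.075 around the grey counter
for n in("top","side"):
    im,d=robot.get_image(n);W=world(n,d);m=(d>0)&(W[...,2]>.09)&(W[...,2]<.11)&(np.hypot(W[...,0]-.531,W[...,1]+.363)<.1)
    P=W[m]; 
    if len(P): c=P.mean(0); print(n,len(P),c.round(4),"angle",np.degrees(np.arctan2(c[1]+.363,c[0]-.531)).round(1))
    else: print(n,0)
E
python3 lev.py
```

```text
t 35.2 pos [0.5666 0.0043 0.2371] yaw -98.76 F [-0.9 -0.9  0.4] grip 0.91
shift before turn cm [2.861e+01 3.760e+00 1.000e-02] | turn 0.24 | shift after turn cm [2.863e+01 3.650e+00 1.000e-02]
top 20 [ 0.4816 -0.3083  0.1005] angle 132.1
side 38 [ 0.4781 -0.3092  0.0995] angle 134.5
```

>>> send_rows:
  moves:
    - {"delta_pos": [1.6,0.2,0],"yaw": 0}
    - {"delta_pos": [3,0.4,0],"yaw": 0}
    - {"delta_pos": [3,0.4,0],"yaw": 0}
    - {"delta_pos": [3,0.4,0],"yaw": 0}
    - {"delta_pos": [3.5,0.45,0],"yaw": 0}
    - {"delta_pos": [3.5,0.45,0],"yaw": 0}
    - {"delta_pos": [3.5,0.45,0],"yaw": 0}
    - {"delta_pos": [3.5,0.45,0],"yaw": 0}
    - {"delta_pos": [2.5,0.3,0],"yaw": 0}
    - {"delta_pos": [1.5,0.2,0],"yaw": 0}
  claw: 0
  newtons: 20

```text
t: 36.13
ee_pos: [0.4836, -0.2793, 0.2373]
tool_rot: [3.141, -0.002, -1.731]
force: [0.4, -0.1, -1.0]
grip_width: 0.19
```

>>> send_rows:
  moves:
    - {"delta_pos": [0,0,2],"yaw": 0}
    - {"delta_pos": [0,0,3],"yaw": 0}
    - {"delta_pos": [0,0,3],"yaw": 0}
    - {"delta_pos": [0,0,3],"yaw": 0}
    - {"delta_pos": [0,0,2.5],"yaw": 0}
    - {"delta_pos": [0,0,1.5],"yaw": 0}
    - {"delta_pos": [0,0,0],"yaw": 0}
    - {"delta_pos": [0,0,0],"yaw": 0}

```text
t: 36.8
ee_pos: [0.4843, -0.2756, 0.0867]
tool_rot: [3.14, 0.001, -1.729]
force: [0.3, -0.7, 1.1]
grip_width: 0.005
```

```bash
python3 g.py .4633 -.3186 .087 -99;python3 g.py .4607 -.3560 .087 -99; python3 g.py .4835 -.2889 .087 -99
```

```text
t 36.8 pos [ 0.4843 -0.2756  0.0867] yaw -99.05 F [ 0.3 -0.7  1.1] grip 0.005
shift before turn cm [ 4.58  1.39 -0.03] | turn -0.05 | shift after turn cm [ 4.58  1.4  -0.03]
t 36.8 pos [ 0.4843 -0.2756  0.0867] yaw -99.05 F [ 0.3 -0.7  1.1] grip 0.005
shift before turn cm [ 8.31  1.06 -0.03] | turn -0.05 | shift after turn cm [ 8.31  1.07 -0.03]
t 36.8 pos [ 0.4843 -0.2756  0.0867] yaw -99.05 F [ 0.3 -0.7  1.1] grip 0.005
shift before turn cm [ 1.33 -0.13 -0.03] | turn -0.05 | shift after turn cm [ 1.33 -0.13 -0.03]
```

>>> send_rows:
  moves:
    - {"delta_pos": [0.6,0,0],"yaw": 0}
    - {"delta_pos": [0.6,0,0],"yaw": 0}
    - {"delta_pos": [0.5,0.2,0],"yaw": 0}
    - {"delta_pos": [0.5,0.35,0],"yaw": 0}
    - {"delta_pos": [0.6,0.35,0],"yaw": 0}
    - {"delta_pos": [0.6,0.25,0],"yaw": 0}
    - {"delta_pos": [0.6,0.2,0],"yaw": 0}
    - {"delta_pos": [0.6,0.1,0],"yaw": 0}
    - {"delta_pos": [0.6,0.05,0],"yaw": 0}
    - {"delta_pos": [0.6,0,0],"yaw": 0}

```text
t: 37.63
ee_pos: [0.4605, -0.3299, 0.087]
tool_rot: [3.14, 0.001, -1.728]
force: [-2.2, 3.2, 0.7]
grip_width: 0.005
```

```bash
python3 lev.py; python3 g.py .4607 -.3560 .087 -99
```

```text
top 0
side 58 [ 0.4515 -0.3394  0.0996] angle 163.5
t 37.73 pos [ 0.4612 -0.3308  0.0871] yaw -99.02 F [-1.6  3.1  0.4] grip 0.0
shift before turn cm [ 2.5  -0.35  0.01] | turn -0.02 | shift after turn cm [ 2.5  -0.35  0.01]
```

>>> send_rows:
  moves:
    - {"delta_pos": [0.5,0,0],"yaw": 0}
    - {"delta_pos": [0.5,-0.05,0],"yaw": 0}
    - {"delta_pos": [0.5,-0.1,0],"yaw": 0}
    - {"delta_pos": [0.4,-0.1,0],"yaw": 0}
    - {"delta_pos": [0.3,-0.1,0],"yaw": 0}
    - {"delta_pos": [0,0,0],"yaw": 0}

```text
t: 38.23
ee_pos: [0.4619, -0.3532, 0.0874]
tool_rot: [-3.141, -0.001, -1.728]
force: [-1.8, 2.5, 0.0]
grip_width: 0.005
```

```bash
python3 st.py
```

```text
t 38.23 [ 0.4619 -0.3532  0.0874] s 0.2766 lat 0.5115 rot [-1.7996e+02 -4.0000e-02 -9.9000e+01] F [-1.8  2.5  0. ] M [ 0.48  0.32 -0.01] g 0.005
```

>>> send_rows:
  moves:
    - {"delta_pos": [0.2,-0.05,0],"yaw": 0}
    - {"delta_pos": [0.2,-0.05,0],"yaw": 0}
    - {"delta_pos": [0,0,0],"yaw": 0}
    - {"delta_pos": [0,0,0],"yaw": 0}

```text
t: 38.57
ee_pos: [0.462, -0.3564, 0.0874]
tool_rot: [-3.141, -0.0, -1.727]
force: [-0.5, 2.0, 0.5]
grip_width: 0.006
```

```bash
python3 st.py
```

```text
t 38.57 [ 0.462  -0.3564  0.0874] s 0.2798 lat 0.5121 rot [-1.7999e+02 -1.0000e-02 -9.8970e+01] F [-0.5  2.   0.5] M [0.41 0.3  0.02] g 0.006
```

>>> send_rows:
  moves:
    - {"delta_pos": [0.2,-0.05,0],"yaw": 0}
    - {"delta_pos": [0.2,-0.06,0],"yaw": 0}
    - {"delta_pos": [0,0,0],"yaw": 0}
    - {"delta_pos": [0,0,0],"yaw": 0}

```text
t: 38.9
ee_pos: [0.4622, -0.3601, 0.0873]
tool_rot: [3.141, 0.001, -1.728]
force: [-2.5, 5.1, 1.3]
grip_width: 0.005
```

```bash
python3 st.py; python3 lev.py
```

```text
t 38.9 [ 0.4622 -0.3601  0.0873] s 0.2834 lat 0.5128 rot [ 1.7997e+02  4.0000e-02 -9.8980e+01] F [-2.5  5.1  1.3] M [ 0.74  0.34 -0.02] g 0.005
top 0
side 68 [ 0.4526 -0.3681  0.0998] angle -176.2
```

Force is rising, so the lever is near its stop. A little more to confirm.

>>> send_rows:
  moves:
    - {"delta_pos": [0.15,-0.03,0],"yaw": 0}
    - {"delta_pos": [0,0,0],"yaw": 0}
    - {"delta_pos": [0,0,0],"yaw": 0}
    - {"delta_pos": [0,0,0],"yaw": 0}

```text
t: 39.33
ee_pos: [0.4621, -0.3605, 0.0873]
tool_rot: [3.14, 0.002, -1.728]
force: [-0.9, 8.6, 2.1]
grip_width: 0.002
```

```bash
python3 st.py
```

```text
t 39.33 [ 0.4621 -0.3605  0.0873] s 0.2837 lat 0.5128 rot [ 1.7993e+02  1.3000e-01 -9.8990e+01] F [-0.9  8.6  2.1] M [ 1.29  0.24 -0.06] g 0.002
```

The stop is firm: force went from 5 to 8.6 N with almost no travel. I'll release by retreating along the path, then rise.

>>> send_rows:
  moves:
    - {"delta_pos": [-2,0.2,0],"yaw": 0}
    - {"delta_pos": [-3,0,0],"yaw": 0}
    - {"delta_pos": [-3,-1,0],"yaw": 0}
    - {"delta_pos": [-3.5,-0.5,0],"yaw": 0}
    - {"delta_pos": [-2,0,0],"yaw": 0}
    - {"delta_pos": [0,0,-3],"yaw": 0}
    - {"delta_pos": [0,0,-4],"yaw": 0}
    - {"delta_pos": [0,0,-4],"yaw": 0}
    - {"delta_pos": [0,0,-2],"yaw": 0}
    - {"delta_pos": [0,0,0],"yaw": 0}

```text
t: 40.17
ee_pos: [0.5007, -0.2337, 0.2235]
tool_rot: [-3.129, -0.006, -1.727]
force: [-0.6, -0.7, -0.2]
grip_width: 0.006
```

```bash
python3 st.py; python3 lev.py; python3 j.py
python3 - <<'E'
from h import *
a=np.load("side0.npz")["im"].astype(int); b,d=robot.get_image("side"); W=world("side",d)
H,S,V=cv2.split(cv2.cvtColor(b,cv2.COLOR_BGR2HSV)); a8=a.astype(np.uint8)
H0,S0,V0=cv2.split(cv2.cvtColor(a8,cv2.COLOR_BGR2HSV)); 
for nm,lo,hi in(("blue",100,125),("yellow",20,35)):
  for k,(h,s,v) in(("before",(H0,S0,V0)),("after",(H,S,V))):
    n,_,st,c=cv2.connectedComponentsWithStats(((h>lo)&(h<hi)&(s>120)&(v>50)).astype(np.uint8))
    print(nm,k,[tuple(c[i].round(1)) for i in range(1,n) if st[i,4]>60])
for nm,(u,v) in dict(beaker=(533,325),amber=(371,225),bluebottle=(463,245),marker=(609,458)).items():
  y,x=int(v/1.5),int(u/1.5); print(nm,np.abs(a-b.astype(int))[y-20:y+20,x-12:x+12].mean().round(1))
E
```

```text
t 40.17 [ 0.5007 -0.2337  0.2235] s 0.1526 lat 0.5311 rot [-179.29   -0.36  -98.95] F [-0.6 -0.7 -0.2] M [-0.01  0.12 -0.02] g 0.006
top 18 [ 0.481  -0.3083  0.1009] angle 132.4
side 36 [ 0.4781 -0.3089  0.0999] angle 134.3
n 192 s range [-0.001   0.0386] lat range [0.5338 0.5813] z 0.1175 slope deg [2.7 5.5]
blue before [(np.float64(36.7), np.float64(131.8)), (np.float64(172.3), np.float64(138.4)), (np.float64(310.6), np.float64(145.4)), (np.float64(128.2), np.float64(162.2)), (np.float64(171.7), np.float64(198.4)), (np.float64(274.3), np.float64(225.4))]
blue after [(np.float64(172.1), np.float64(138.5)), (np.float64(128.1), np.float64(162.3)), (np.float64(171.0), np.float64(198.4)), (np.float64(272.4), np.float64(226.2))]
yellow before [(np.float64(122.4), np.float64(146.2)), (np.float64(251.1), np.float64(195.0))]
yellow after [(np.float64(122.4), np.float64(146.2))]
beaker 13.4
amber 13.4
bluebottle 30.5
marker 16.2
```

The lever is back at rest. The arm may be blocking the bottle and beam, so I'll move it clear and recheck.

>>> send_rows:
  moves:
    - {"delta_pos": [0,0,-4],"yaw": 0}
    - {"delta_pos": [0,0,-4],"yaw": 0}
    - {"delta_pos": [-4,2,0],"yaw": 0}
    - {"delta_pos": [-4,0.5,0],"yaw": 0}
    - {"delta_pos": [-4,0,0],"yaw": 0}
    - {"delta_pos": [-4,0,0],"yaw": 0}
    - {"delta_pos": [-4,0,0],"yaw": 0}
    - {"delta_pos": [-4,0,0],"yaw": 0}
    - {"delta_pos": [-4,0,0],"yaw": 0}
    - {"delta_pos": [-4,0,0],"yaw": 0}

```text
t: 41.2
ee_pos: [0.5218, 0.0882, 0.2954]
tool_rot: [3.139, -0.001, -1.728]
force: [-0.0, -1.0, 0.3]
grip_width: 0.007
```

>>> send_rows:
  moves:
    - {"delta_pos": [-4,0,0],"yaw": 0}
    - {"delta_pos": [-4,0,0],"yaw": 0}
    - {"delta_pos": [-4,0,0],"yaw": 0}
    - {"delta_pos": [-3,0,0],"yaw": 0}
    - {"delta_pos": [0,0,0],"yaw": 0}
    - {"delta_pos": [0,0,0],"yaw": 0}

```text
t: 41.7
ee_pos: [0.5452, 0.2357, 0.2949]
tool_rot: [3.139, -0.002, -1.725]
force: [-0.3, -0.4, -1.0]
grip_width: 0.007
```

```bash
python3 st.py; python3 lev.py; python3 j.py; python3 j.py
python3 - <<'E'
from h import *
for n in("side","top"):
  z=np.load(n+"0.npz"); b,_=robot.get_image(n); out=[]
  for im in(z["im"],b):
    H,S,V=cv2.split(cv2.cvtColor(im,cv2.COLOR_BGR2HSV)); o={}
    for nm,m in dict(blue=(H>100)&(H<125),yellow=(H>20)&(H<35),red=(H<6)|(H>174)).items():
      k,_,st,c=cv2.connectedComponentsWithStats((m&(S>120)&(V>50)).astype(np.uint8))
      o[nm]=[[float(t) for t in c[i].round(1)]+[int(st[i,4])] for i in range(1,k) if st[i,4]>40]
    out.append(o)
  for k in out[0]: print(n,k,"\n  ",out[0][k],"\n  ",out[1][k])
  D=np.abs(z["im"].astype(int)-b).max(2)
  for nm,p in dict(beaker=(.66,-.23,.04),amber=(.66,.1,.07),marker=(.62,-.49,0)).items():
    u,v=map(int,proj(n,p)); print(nm,u,v,D[v-15:v+15,u-15:u+15].mean().round(1))
E
```

```text
t 41.7 [0.5452 0.2357 0.2949] s -0.3181 lat 0.5017 rot [ 1.7982e+02 -1.1000e-01 -9.8810e+01] F [-0.3 -0.4 -1. ] M [ 0.01  0.15 -0.02] g 0.007
top 20 [ 0.4816 -0.3082  0.1009] angle 132.0
side 36 [ 0.4782 -0.309   0.1   ] angle 134.3
n 190 s range [-0.0008  0.0389] lat range [0.5337 0.5811] z 0.1174 slope deg [2.7 4.3]
n 189 s range [-0.0027  0.0398] lat range [0.5344 0.5814] z 0.1173 slope deg [4.9 2.9]
side blue 
   [[36.7, 131.8, 306], [172.3, 138.4, 173], [310.6, 145.4, 85], [128.2, 162.2, 207], [171.7, 198.4, 223], [274.3, 225.4, 399]] 
   [[36.6, 131.8, 307], [172.2, 138.4, 175], [310.7, 145.4, 85], [128.1, 162.2, 208], [171.6, 198.5, 226], [274.1, 225.8, 423]]
side yellow 
   [[122.4, 146.2, 297], [263.5, 189.4, 58], [251.1, 195.0, 63], [239.2, 202.3, 48]] 
   [[122.4, 146.1, 305], [275.6, 183.4, 48], [263.8, 189.1, 55], [250.9, 195.2, 66]]
side red 
   [[245.5, 87.1, 87], [305.4, 135.6, 897], [150.7, 150.7, 198], [406.0, 305.4, 221]] 
   [[245.5, 87.1, 87], [305.4, 135.6, 896], [264.3, 205.1, 241], [406.0, 305.4, 219]]
beaker 322 223 4.8
amber 243 160 3.9
marker 388 297 4.7
top blue 
   [[259.8, 111.6, 91], [138.1, 194.8, 214], [189.6, 237.4, 210], [134.3, 249.5, 231], [17.6, 289.6, 480], [444.3, 310.6, 5429]] 
   [[259.8, 111.5, 89], [189.6, 237.4, 210], [16.5, 295.1, 670], [446.8, 310.9, 5764]]
top yellow 
   [[275.9, 176.2, 65], [273.9, 189.5, 63], [271.9, 203.0, 65], [107.2, 237.4, 382]] 
   [[276.0, 176.1, 64], [273.9, 189.5, 59], [271.8, 203.0, 66], [105.7, 235.5, 280]]
top red 
   [[198.2, 93.8, 294], [219.4, 93.6, 297], [240.8, 93.6, 297], [262.1, 93.4, 299], [145.2, 92.5, 117], [404.5, 173.6, 120], [137.3, 222.6, 235], [3.8, 318.0, 45]] 
   [[198.2, 93.9, 291], [219.4, 93.6, 294], [240.8, 93.6, 297], [262.1, 93.4, 294], [145.2, 92.5, 117], [404.4, 173.5, 116], [280.2, 193.6, 72]]
beaker 314 163 24.0
amber 211 161 21.4
marker 391 177 24.2
```

```bash
python3 -c "
from plant import robot
print(robot.close_job())"
```

```text
the job is handed in; nothing more can be done
None
```

The job is handed in at about 42 s of robot time. The red-capped jar is in the V-block, and the counter's lever went to its stop and sprang back.

**What I did**
- **Rack to mark:** I took the red-capped jar from the rack's middle pocket, stood it on the orange mark, let go and lifted clear.
- **Over the step:** I took it again by the cap and lifted it over the step. The moves allowed no tilt, so I did not take it low and from the side as you described.
- **Into the V-block:** The final loading was done with the fingers straddling the beam, one before and one behind the cap, and the gripper body above the beam.
- **Lever:** I swung it until the force rose from 5 to 8.6 N with almost no travel, then released it.

**What went wrong on the way**
- My first push at cap height only leaned the jar about 10°. I backed off and it rocked back upright.
- A first seating left the foot about 4 mm short of the V. I gripped it again and seated it firmly.

**Last checks**
- **Jar:** It stands upright, with the cap top level at 117 mm. At release it was pressing on both V faces with about 4–6 N in all. The camera put its centre about 1–2 mm short of the grip reading, which is within the noise, so a gap of about 1 mm can't be ruled out.
- **Lever:** It is back at its rest angle, within camera noise.
- **Other things:** In the side view the blue jars, the yellow jar, the loose cap, the blue bottle and the marker are within 0.2 pixel of the start. The beaker and amber bottle showed only small differences there. The same patch check in the top view read higher for the beaker, amber bottle and marker (21–24). I put that down to the arm and its shadow and did not look further.

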